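# Load guarded switch modules into the sloping rail and lock it

### The arm

A 6-joint arm with a two-finger parallel gripper is mounted at the origin on the work surface. World frame = base frame: x ahead of the robot, y to its left, z up, the work surface at z = 0. Lengths are in m, angles in degrees, forces in N, time in s.
With the tool pointing down it reaches from about 0.375 to 0.825 m from the base axis. Payload 5.5 kg.
Tool frame: the origin (TCP) lies at the very end of the fingers, on their centre line; the grasp point (between the pads) lies 19 mm behind it; z points along the fingers, y is the direction in which the jaws open and shut (so a half turn about z gives the same grasp; the last joint's range is limited). The gripper opens to 85 mm and grips with 20 to 120 N. Pads are 22 mm wide; open, the fingers measure 114 mm over their backs; the gripper's body (76 mm by 85 mm) begins 54 mm behind the grasp point. The pads swing forward as they close: fully open they stand 13 mm farther back than shut.
Start: joints at [63.885, 17.962, -2.699, 69.339, 0, 90], TCP at [0.264, 0.539, 0.231] pointing down, gripper open.
Joint ranges: [-152.73, 152.73], [-39.44, 99.34], [-58.76, 71.6], [-118.89, 123.64], [-81.53, 83.1], [-180, 180]. Speed limits (degrees/s): [136.94, 136.94, 172.46, 180, 180, 180].

### API

Orientations are given as a 3x3 rotation matrix whose columns are the frame's x, y, z axes.
In Python, from station import bot gives the robot as it stands. The module is installed in compiled form; this text tells all that it offers.
- The arm moves only by the tool move_arm, never from a script. Its argument "moves" is a list of rows, each a list of 3 entries, a list of its own where there are three numbers: the shift along the world's x, y, z in mm, then the turn, a rotation vector about the world's x, y, z in rad, then the opening, from 0 (shut) to 1 (fully open). A call has exactly 10 rows; each row is the pose to reach, as a shift and turn from the pose commanded when the call began; what a row does not reach only later rows make up. A row lasts 1/8 s, in which the tool goes at most 62.5 mm and 10.7 degrees, less where a joint would pass 70% of its speed; a pose out of reach is approached as far as the arm can. A call with a gripper value outside its range is refused whole. The fingers move at their own pace and stop on an object; "force" is the grip in N (left out, the last holds). Time passes only in rows, so rows that repeat a pose let the fingers close, or fill a call up. It gives the time, the measured TCP pose, the force and the opening at its end, in the units of the state.
- bot.read_state(): the state, without advancing time (a new reading comes with each control period).
- bot.camera(name): name is "scene" or "top"; returns (picture, depth): 384x512x3 uint8, blue, green, red; 384x512 float32, m along the optical axis (not along the pixel's ray), 0 where there is no reading.
- bot.camera_params(name): a dict with "fov_y" (degrees; the focal length in pixels is half the picture's height over the tangent of half this angle, whatever the lens; pixels are square), "cx", "cy" (the principal point, pixels), "k1" (the pictures are not rectified: a ray, as slopes to the right and down, at radius r is drawn at 1 + k1 r^2 times it, then the intrinsics apply), "T" (4x4, takes a point from camera to world coordinates). Camera axes: x right, y down, z forward; pixel columns grow to the right and rows downward; lengths in m; the calibration is good to about 2 mm. A picture is of the moment at which its call begins. camera_params takes no time and is no camera call.
- bot.close_job(): hands the job in, once; it reports no verdict.
Trained networks look in the newest picture that a camera, given by its name, has taken for a name from the list of things; names that differ only in an ending like _2 or _b are one class to them, and where a whole thing is asked for, a point or a joint stands for the part that bears it (a point fixed in the world has none). Each returns a list of dicts, best first, with "conf" (0 to 1); they miss things now and then, are a little off and sometimes report something else, mostly with a low value. They report only what shows in the picture. A call takes as long as a camera call. They do not tell look-alikes from the thing itself.
- bot.search_frame(camera, target): "point" ([column, row] in pixels, amid what is visible of it).
- bot.mark_of(camera, target): "point" ([column, row] in pixels: a listed point, or the origin of a listed thing).
The state is a dict: "t": time; "qpos": joint angles; "qd": joint speeds; "tau": joint torques, N m; "eef_pos": TCP position; "orientation": TCP orientation; "ft_force": force on the tool from outside, world axes, zero at the start; "torque": the same for the moment, N m; "opening": finger opening in m.
Only numpy, scipy, OpenCV 4.12 (cv2) and the standard library are available. Lean on these libraries where they do the work, as an engineer would, in place of code of your own. Each camera call takes 0.05 s, during which the arm holds its last target.

### The job

Swing the yellow-knobbed clamp lever open, clear of the mouth of the sloping rail in the orange bin, then slide every red-covered switch module that is on the deck into the rail from its upper end, all with the white-striped end facing downhill, so that they rest in one close row against the stop at the bottom. Then swing the lever fully shut across the mouth. Leave the relay base, the throttle knob and the magneto switch where they are.

Things in the scene. Friction and masses are not known exactly. Their poses are not given: they have to be found in the camera images.
- rail: Aluminium rail tube in the orange tilting bin, sloping 0.42 rad. Origin: mid-floor at the tube's mouth; +x uphill, +z square to the floor, +y across, to the lever's pivot. Below it (x 0 to -345 mm, to a rubber stop) the channel is 48 mm wide; two lips 36 mm apart, 26 to 30 mm above the floor: a module's body runs under them, its cover stands up in the slot. The bin's rims (y = +-75 mm) stay lower than the lips.
- rail_tray (a point): Mid-floor of the open-topped lead-in tray, 45 mm uphill of the mouth, axes as the rail's. The tray is 90 mm long on the same floor, with side walls 14 mm high, 48 mm apart at the mouth and 60 mm at the upper end; a module can be laid in it from above. Floor and rail have a slippery liner (friction about 0.2): a module released here slides down by itself to the stop or to the module below.
- lever (a joint): Angle of the clamp lever, rad. 0 = fully shut: its steel arm lies straight across the mouth over the lips and blocks it. Grows to 2.1 (open) as it swings uphill over the lead-in tray and round to the rail's +y side, turning about the rail's z direction. Stays where it is left; friction about 1 N at the knob. Arm 14 mm wide, 33 to 42 mm above the rail's floor.
- lever_pivot (a point): Where the lever's turning axis meets the plane of the rail's floor: x = -10, y = +50 mm in the rail's frame, axes as the rail's. Fixed to the rail, in the grey clamp block.
- lever_knob (a point): Yellow upright knob at the end of the clamp lever, 90 mm from the turning axis: a cylinder 22 mm across, 42 to 74 mm above the level of the rail's floor and square to it. Point at its centre, 58 mm above the floor. Axes turn with the lever: -y points from the axis to the knob, z as the rail's. At lever angle 0 these axes are the rail's.
- switch1_mid (a point): Guarded cockpit switch module: black body 60 x 44 x 22 mm, red cover 44 x 28 x 40 mm on it, 62 mm tall in all, 160 g, standing on the deck, turned any way; may be absent. Point: middle of the module, 31 mm above its underside. +x: along its 60 mm length to the end with the white stripe on the black ledge (hinge pin at the other end); +z up. The cover's middle lies 5 mm to -x of this point.
- switch2_mid (a point): Guarded cockpit switch module: black body 60 x 44 x 22 mm, red cover 44 x 28 x 40 mm on it, 62 mm tall in all, 160 g, standing on the deck, turned any way; may be absent. Point: middle of the module, 31 mm above its underside. +x: along its 60 mm length to the end with the white stripe on the black ledge (hinge pin at the other end); +z up. The cover's middle lies 5 mm to -x of this point.
- switch3_mid (a point): Guarded cockpit switch module: black body 60 x 44 x 22 mm, red cover 44 x 28 x 40 mm on it, 62 mm tall in all, 160 g, standing on the deck, turned any way; may be absent. Point: middle of the module, 31 mm above its underside. +x: along its 60 mm length to the end with the white stripe on the black ledge (hinge pin at the other end); +z up. The cover's middle lies 5 mm to -x of this point.
- switch4_mid (a point): Guarded cockpit switch module: black body 60 x 44 x 22 mm, red cover 44 x 28 x 40 mm on it, 62 mm tall in all, 160 g, standing on the deck, turned any way; may be absent. Point: middle of the module, 31 mm above its underside. +x: along its 60 mm length to the end with the white stripe on the black ledge (hinge pin at the other end); +z up. The cover's middle lies 5 mm to -x of this point.
- switch5_mid (a point): Guarded cockpit switch module: black body 60 x 44 x 22 mm, red cover 44 x 28 x 40 mm on it, 62 mm tall in all, 160 g, standing on the deck, turned any way; may be absent. Point: middle of the module, 31 mm above its underside. +x: along its 60 mm length to the end with the white stripe on the black ledge (hinge pin at the other end); +z up. The cover's middle lies 5 mm to -x of this point.
- relay_base_mid (a point): White ceramic relay base, 80 x 55 x 32 mm, loose on the deck. Not part of the job. Point: its middle, 15 mm up.
- throttle_mid (a point): Grey throttle knob on a dark foot 70 x 50 mm, 75 mm tall, loose on the deck. Not part of the job. Point: its middle, 37 mm up.
- magneto_mid (a point): Black round magneto switch, 68 mm across, 56 mm tall, loose on the deck. Not part of the job. Point: its middle, 25 mm up.
There are look-alikes about, which are no part of the job. Leave any green or purple look-alike of the part that bears switch2_mid alone.

How it is judged:
By the outcome, as a careful person would: the job done as asked, in the order asked, and still so for the second after the job is handed in, with the robot touching nothing.
Of switch1, switch2, switch3, switch4, switch5 only 4 to 5 are there at a start; the rules pass over those that are not, and their reading is None.
At some moment in a run one of switch1, switch2, switch3, switch4, switch5 may be knocked a few centimetres aside while the robot is not near it.
It also fails if it takes over 208 s, if anything falls off the work surface, if the arm or the gripper's body presses on something with over 40 N, if the wrist force passes 120 N, or if a joint passes its speed limit or range.

## Working session

There is one attempt and no reset: what is moved stays moved. The work goes in short steps, Python scripts to look and compute and a tool call to move; the robot and the scene stay as the last step left them, time stands still between calls to the robot, and variables do not carry over. Pictures are saved under pics/ and viewed, and the job is handed in when it is done.

Besides the shell and the picture viewer there is one more tool, called after ">>>" as name([rows], argument=value, ...), one row to a line, values as JSON. move_arm: Moves the arm, as the interface text tells. Its arguments: {"type":"object","properties":{"moves":{"type":"array"},"force":{"type":"number"}},"required":["moves"]}

```bash
mkdir -p pics; ls
python3 - <<'E'
from station import bot
import cv2, json
print(bot.read_state())
for n in ("scene","top"):
    im,d=bot.camera(n); cv2.imwrite(f"pics/{n}0.png",cv2.resize(im,(800,600),interpolation=cv2.INTER_CUBIC)); p=bot.camera_params(n); print(n,p)
    cv2.imwrite(f"pics/raw_{n}0.png",im)
E
```

```text
pics
{'t': 0.0, 'qpos': array([ 6.38880992e+01,  1.80030025e+01, -2.75584815e+00,  6.93417692e+01,
       -1.84658954e-04,  8.99996908e+01]), 'qd': array([ 0.03388357,  0.05349093, -0.0218995 , -0.01728769, -0.11562796,
       -0.18852784]), 'tau': array([ 1.70565754e-04, -5.39584816e+01,  3.39749551e+01,  1.92354602e-02,
       -2.25152189e-05,  1.81366244e-05]), 'eef_pos': array([0.26380829, 0.53821432, 0.23043464]), 'orientation': array([[-8.97938555e-01,  4.40120163e-01, -7.70031428e-04],
       [ 4.40120836e-01,  8.97937168e-01, -1.57832638e-03],
       [-3.21342430e-06, -1.75614699e-03, -9.99998458e-01]]), 'ft_force': array([ 0.69831455, -0.75942334, -0.3011447 ]), 'torque': array([-0.03971388, -0.00075062, -0.01735939]), 'opening': 0.08524697843064806}
scene {'fov_y': 57.4818326320187, 'cx': 258.00506015054316, 'cy': 187.73166729376206, 'k1': -0.07800705046405432, 'T': array([[-0.77642582,  0.51547763, -0.3625545 ,  0.9860317 ],
       [ 0.63016709,  0.64164113, -0.43724834,  0.49104075],
       [ 0.00723814, -0.56796081, -0.82302377,  1.06031436],
       [ 0.        ,  0.        ,  0.        ,  1.        ]])}
top {'fov_y': 52.03991544195313, 'cx': 252.3276543745893, 'cy': 189.28106303692007, 'k1': 0.03251926099528672, 'T': array([[ 0.08095775, -0.97634838,  0.20047366,  0.38066026],
       [-0.99670107, -0.08045812,  0.01065237, -0.01058768],
       [ 0.00572931, -0.2006747 , -0.97964118,  1.15115229],
       [ 0.        ,  0.        ,  0.        ,  1.        ]])}
```

View pics/scene0.png

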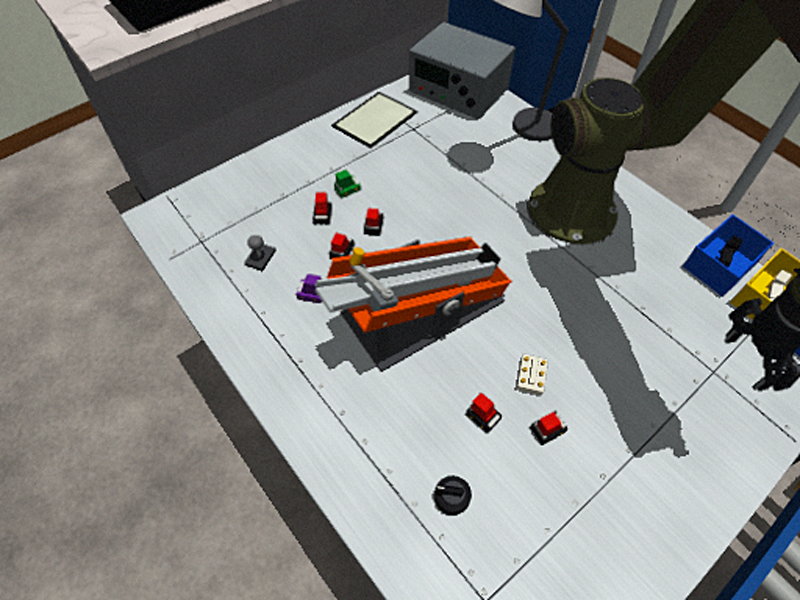

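View pics/top0.png

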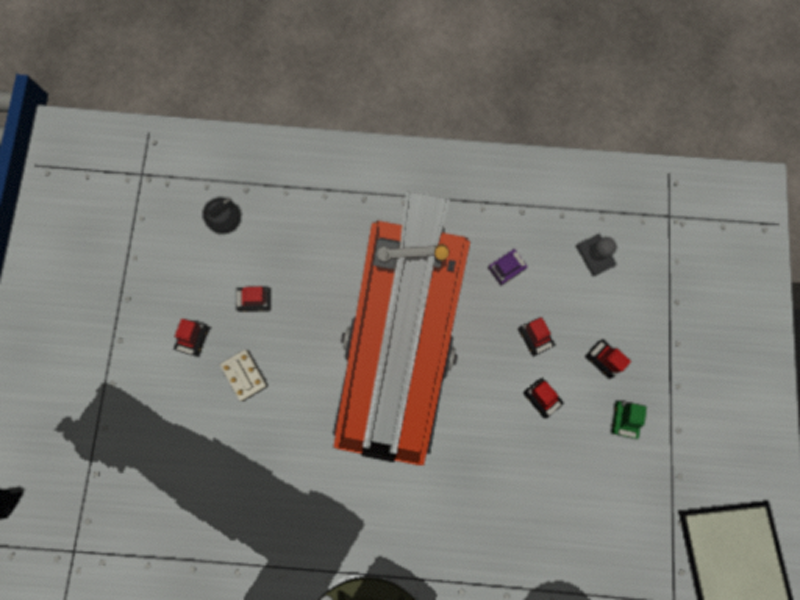

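```bash
cat > h.py <<'E'
from station import bot
import numpy as np, cv2
from scipy.optimize import least_squares
from scipy.spatial.transform import Rotation as R
P={n:bot.camera_params(n) for n in("scene","top")}
def K(p):
    f=192/np.tan(np.radians(p['fov_y']/2)); return f
def ray(n,uv):
    p=P[n]; f=K(p); d=(np.atleast_2d(uv).astype(float)-[p['cx'],p['cy']])/f
    s=d.copy()
    for _ in range(20):
        r2=(s**2).sum(1,keepdims=True); s=d/(1+p['k1']*r2)
    return s
def cam2w(n,uv,z):
    s=ray(n,uv); c=np.c_[s,np.ones(len(s))]*np.reshape(z,(-1,1)); T=P[n]['T']; return c@T[:3,:3].T+T[:3,3]
def atz(n,uv,z):
    s=ray(n,uv); T=P[n]['T']; d=np.c_[s,np.ones(len(s))]@T[:3,:3].T
    return T[:3,3]+d*((z-T[2,3])/d[:,2])[:,None]
def proj(n,X):
    p=P[n];T=p['T']; c=(np.atleast_2d(X)-T[:3,3])@T[:3,:3]; s=c[:,:2]/c[:,2:]; r2=(s**2).sum(1,keepdims=True)
    return s*(1+p['k1']*r2)*K(p)+[p['cx'],p['cy']]
def tri(u1,u2):
    A=[];b=[]
    for n,u in(("scene",u1),("top",u2)):
        T=P[n]['T'];d=T[:3,:3]@np.r_[ray(n,u)[0],1]; d/=np.linalg.norm(d); M=np.eye(3)-np.outer(d,d); A.append(M); b.append(M@T[:3,3])
    X=np.linalg.lstsq(np.vstack(A),np.hstack(b),rcond=None)[0]
    return X,np.linalg.norm(np.vstack(A)@X-np.hstack(b))
E
python3 - <<'E'
from h import *
D={}
im={}
for n in P: im[n],D[n]=bot.camera(n)
for t in ["rail","rail_tray","lever_pivot","lever_knob","switch1_mid","relay_base_mid","throttle_mid","magneto_mid"]:
    for n in P:
        for r in bot.mark_of(n,t)[:8]:
            u=r['point']; print(t,n,np.round(u,1),round(r['conf'],2), 'z31',np.round(atz(n,u,.031)[0]*1000,0) if 'switch' in t else '')
np.savez("f0.npz",s=im['scene'],t=im['top'],ds=D['scene'],dt=D['top'])
print(bot.read_state()['t'])
E
```

```text
rail scene [233.3 186. ] 0.92 z31 
rail scene [218.3 187.8] 0.29 z31 
rail top [264.5 159. ] 0.88 z31 
rail_tray scene [242.7 194.5] 0.75 z31 
rail_tray top [272.8 141.9] 0.57 z31 
lever_pivot scene [243.2 196.8] 0.95 z31 
lever_pivot top [247.  159.2] 0.97 z31 
lever_knob scene [226.4 164.6] 0.69 z31 
lever_knob scene [216.9 189.2] 0.55 z31 
lever_knob top [281.3 162.9] 0.54 z31 
switch1_mid scene [242.1 137.9] 0.67 z31 [ 430. -282.   31.]
switch1_mid top [347. 253.] 0.61 z31 [ 450. -278.   31.]
relay_base_mid scene [341.7 240.6] 0.88 z31 
relay_base_mid top [149.2 241.4] 0.96 z31 
throttle_mid scene [161.3 160.8] 0.69 z31 
throttle_mid top [383.5 156.9] 0.7 z31 
magneto_mid scene [288.6 316.1] 0.95 z31 
magneto_mid scene [163.4 160.4] 0.38 z31 
magneto_mid top [143.8 139.3] 0.61 z31 
1.0
```

```bash
cat > mods.py <<'E'
from h import *
S=6
def redmask(im):
    b,g,r=[im[...,i].astype(int) for i in range(3)]
    return ((r>70)&(r>2.6*g)&(r>2.6*b)&(g<70)).astype(np.uint8)
def box(p,x0=-27,x1=17,w=14,z0=22,z1=62):
    x,y,a=p; c,s=np.cos(a),np.sin(a)
    L=np.array([[i,j*w,k] for i in(x0,x1) for j in(-1,1) for k in(z0,z1)])/1000.
    return np.c_[x+c*L[:,0]-s*L[:,1],y+s*L[:,0]+c*L[:,1],L[:,2]]
def hullmask(n,X,o,sz):
    u=(proj(n,X)-o+.5)*S
    h=cv2.convexHull(u.astype(np.float32))
    m=np.zeros((sz*S,sz*S),np.uint8); cv2.fillConvexPoly(m,np.round(h*16).astype(np.int32),255,shift=4)
    return cv2.resize(m,(sz,sz),interpolation=cv2.INTER_AREA)/255.
def find(ims,D,cams=("scene","top"),verbose=True):
    out=[]
    m={n:redmask(ims[n]) for n in ims}
    nl,lab,st,ce=cv2.connectedComponentsWithStats(m["top"],connectivity=8)
    for i in range(1,nl):
        if st[i,4]<50: continue
        v,u=np.where((lab==i)&(D["top"]>0)); X=cam2w("top",np.c_[u,v],D["top"][v,u])
        top=X[np.abs(X[:,2]-np.percentile(X[:,2],80))<.008]
        if len(top)<5: top=X
        (cx,cy),(w,h),a=cv2.minAreaRect((top[:,:2]*1000).astype(np.float32))
        a=np.radians(a if w>h else a+90)
        best=None
        for aa in (a,a+np.pi):
            p0=np.array([cx/1000+.005*np.cos(aa),cy/1000+.005*np.sin(aa),aa])
            sz=50
            o={n:np.round(proj(n,[[p0[0],p0[1],.04]])[0])-sz//2 for n in cams}
            crop={n:m[n][int(o[n][1]):int(o[n][1])+sz,int(o[n][0]):int(o[n][0])+sz].astype(float) for n in cams}
            for n in cams:  # keep component nearest to centre
                nn,l2=cv2.connectedComponents((crop[n]>0).astype(np.uint8))
                hm=hullmask(n,box(p0),o[n],sz); 
                cnt=[hm[l2==k].sum() for k in range(nn)]; k=1+int(np.argmax(cnt[1:])) if nn>1 else 0
                crop[n]=(l2==k).astype(float) if k else crop[n]
            f=lambda q:sum(np.abs(hullmask(n,box(q*[.001,.001,.02]),o[n],sz)-crop[n]).sum() for n in cams)
            from scipy.optimize import minimize
            q0=p0/[.001,.001,.02]
            r=minimize(f,q0,method="Nelder-Mead",options=dict(initial_simplex=np.vstack([q0,q0+[6,0,0],q0+[0,6,0],q0+[0,0,6]]),maxiter=300))
            p=r.x*[.001,.001,.02]
            # stripe test: brightness at ledges
            L=np.array([[24,j,23.] for j in range(-16,17,4)])/1000; 
            def br(sgn):
                c,s=np.cos(p[2]),np.sin(p[2]); l=[]
                for n in cams:
                    X=np.array([[p[0]+sgn*(c*x)-s*y,p[1]+sgn*s*x+c*y,z] for x,y,z in L for x in (.021,.024,.027,.029)])
                    u=np.round(proj(n,X)).astype(int); l.append(np.mean(ims[n][u[:,1],u[:,0]].min(1)))
                return np.round(l)
            out_=(r.fun,p,br(1),br(-1),st[i,4],X[:,2].max())
            if verbose: print(np.round(ce[i],0),"cost",round(r.fun,1),np.round(p[:2]*1000,1),round(np.degrees(p[2]),1),"stripe",br(1),br(-1),"n",st[i,4],"zmax",round(X[:,2].max()*1000))
            if best is None or r.fun<best[0]: best=out_
        out.append(best)
    return out
E
python3 - <<'E'
from mods import *
z=np.load("f0.npz"); find({"scene":z['s'],"top":z['t']},{"scene":z['ds'],"top":z['dt']})
im=z['t']; a=cv2.resize(im[180:290,320:440],None,fx=6,fy=6,interpolation=cv2.INTER_CUBIC); cv2.imwrite("pics/cropR.png",a[:600])
a=cv2.resize(im[160:260,90:190],None,fx=6,fy=6,interpolation=cv2.INTER_CUBIC); cv2.imwrite("pics/cropL.png",a)
E
```

```text
[161. 188.] cost 168.5 [587.9 268.4] 83.0 stripe [105. 112.] [23. 41.] n 106 zmax 66
[161. 188.] cost 169.6 [587.1 258.2] 267.0 stripe [138.  78.] [29. 57.] n 106 zmax 66
[118. 212.] cost 186.5 [503.2 371.7] 171.3 stripe [113. 109.] [46. 39.] n 136 zmax 69
[118. 212.] cost 186.8 [512.7 370.2] 350.4 stripe [ 20. 109.] [ 7. 50.] n 136 zmax 69
[345. 212.] cost 139.4 [ 567.5 -260.7] 39.2 stripe [  0. 129.] [ 6. 35.] n 137 zmax 66
[345. 212.] cost 139.0 [ 559.8 -267.3] 219.3 stripe [ 41. 103.] [44. 56.] n 137 zmax 66
[395. 230.] cost 163.8 [ 527.1 -397.9] 60.0 stripe [131.  86.] [21. 38.] n 117 zmax 68
[395. 230.] cost 166.1 [ 520.3 -408.2] 237.4 stripe [ 15. 123.] [ 9. 18.] n 117 zmax 68
[267. 270.] cost 903.9 [343.6 -56.8] 207.7 stripe [50. 58.] [122.  32.] n 825 zmax 113
[267. 270.] cost 892.0 [363.1 -59.1] 370.5 stripe [126.  30.] [99. 27.] n 825 zmax 113
[349. 252.] cost 132.1 [ 454.8 -274.5] 54.2 stripe [  6. 125.] [13. 26.] n 144 zmax 65
[349. 252.] cost 132.3 [ 449.6 -282.6] 234.3 stripe [24. 94.] [45. 45.] n 144 zmax 65
[226. 273.] cost 456.7 [364.8  56.3] 165.8 stripe [ 3. 17.] [ 0. 35.] n 366 zmax 73
[226. 273.] cost 466.7 [374.4  53.9] 346.1 stripe [ 1. 37.] [ 1. 25.] n 366 zmax 73
```

View pics/cropR.png

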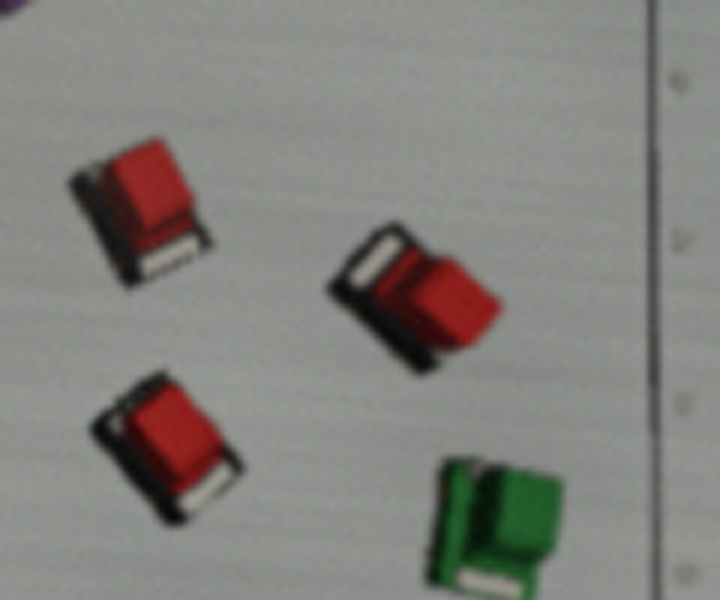

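View pics/cropL.png

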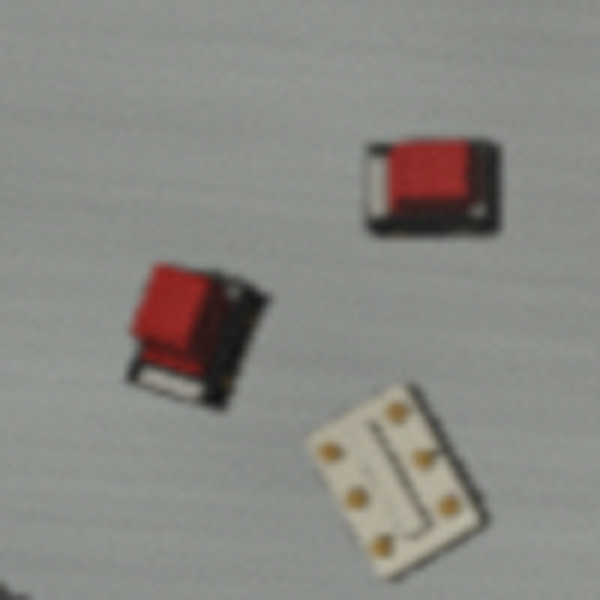

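Run:
```python
from mods import *
z=np.load("f0.npz")
im=z['s']; t=z['t']
A=cv2.resize(im[100:170,180:260],None,fx=5,fy=5,interpolation=cv2.INTER_NEAREST)
B=cv2.resize(im[240:290,290:370],None,fx=5,fy=5,interpolation=cv2.INTER_NEAREST)
cv2.imwrite("pics/cropS.png",np.vstack([A[:345],B]))
for n,(u,v) in (("s",(238,138)),("s",(205,130)),("t",(345,212)),("t",(349,252)),("t",(161,188))):
    I=z[n]; h=cv2.cvtColor(I,cv2.COLOR_BGR2HSV)
    for du in range(-8,9,2): print(I[v,u+du],h[v,u+du],end=' ')
    print()
```

```text
[206 207 198] [ 87  11 207] [213 212 198] [ 92  18 213] [124 125 203] [  0  99 203] [  0   6 221] [  1 255 221] [  0   9 220] [  1 255 220] [  7  18 224] [  2 247 224] [ 0 10 56] [  5 255  56] [0 0 0] [0 0 0] [203 205 194] [ 85  14 205] 
[198 198 187] [ 90  14 198] [201 199 195] [100   8 201] [142 137 143] [155  11 143] [  5   8 103] [  1 243 103] [  3  12 106] [  3 248 106] [  0   0 100] [  0 255 100] [10  9 62] [179 218  62] [25 21 20] [114  51  25] [213 212 204] [ 93  11 213] 
[26 26 40] [ 0 89 40] [25 25 53] [  0 135  53] [27 27 97] [  0 184  97] [ 38  40 145] [  1 188 145] [ 37  39 144] [  1 189 144] [ 36  39 144] [  1 191 144] [ 34  36 138] [  1 192 138] [ 56  57 132] [  0 147 132] [132 136 135] [ 38   8 136] 
[14 15 43] [  1 172  43] [ 8 10 61] [  1 222  61] [ 29  32 138] [  1 201 138] [ 30  33 148] [  1 203 148] [ 29  32 146] [  1 204 146] [ 31  33 147] [  1 201 147] [ 28  28 144] [  0 205 144] [ 31  33 131] [  1 195 131] [118 122 132] [  9  27 132] 
[127 135 139] [ 20  22 139] [ 50  54 140] [  1 164 140] [ 40  44 135] [  1 179 135] [ 42  44 143] [  1 180 143] [ 42  44 144] [  1 181 144] [ 42  45 144] [  1 181 144] [ 44  47 144] [  1 177 144] [ 35  37 105] [  1 170 105] [35 37 51] [ 4 80 51]
```

View pics/cropS.png

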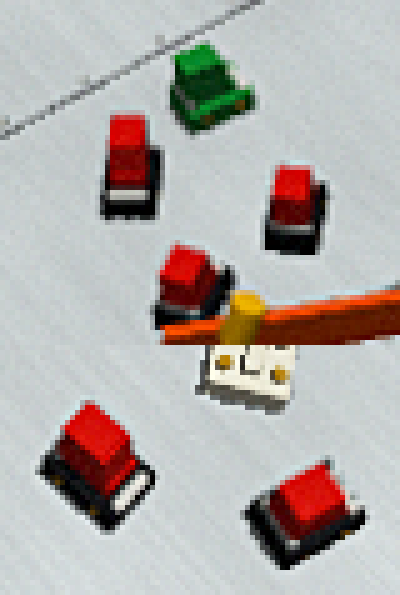

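```bash
cat > mods.py <<'E'
from h import *
from scipy.optimize import minimize
S=6
def masks(im):
    h=cv2.cvtColor(im,cv2.COLOR_BGR2HSV); H,Sa,V=[h[...,i].astype(int) for i in range(3)]
    red=((H<5)|(H>174))&(Sa>135)&(V>40)
    dark=(V<85)&(Sa<140)|(V<40)
    return red.astype(np.uint8),dark.astype(np.uint8)
def box(p,x0,x1,w,z0,z1):
    x,y,a=p; c,s=np.cos(a),np.sin(a)
    L=np.array([[i,j*w,k] for i in(x0,x1) for j in(-1,1) for k in(z0,z1)])/1000.
    return np.c_[x+c*L[:,0]-s*L[:,1],y+s*L[:,0]+c*L[:,1],L[:,2]]
def hullmask(n,X,o,sz):
    u=(proj(n,X)-o+.5)*S
    h=cv2.convexHull(u.astype(np.float32))
    m=np.zeros((sz*S,sz*S),np.uint8); cv2.fillConvexPoly(m,np.round(h*16).astype(np.int32),255,shift=4)
    return m
def model(n,p,o,sz):
    m=hullmask(n,box(p,-30,30,22,0,22),o,sz)|hullmask(n,box(p,-27,17,14,22,62),o,sz)
    return cv2.resize(m,(sz,sz),interpolation=cv2.INTER_AREA)/255.
def find(ims,D,cams=("scene","top"),roi=None):
    out=[]
    M={n:masks(ims[n]) for n in ims}
    nl,lab,st,ce=cv2.connectedComponentsWithStats(M["top"][0],connectivity=8)
    sz=50
    for i in range(1,nl):
        if not 60<st[i,4]<350: continue
        v,u=np.where((lab==i)&(D["top"]>0))
        if len(u)<20: continue
        X=cam2w("top",np.c_[u,v],D["top"][v,u])
        if X[:,2].max()>.09: continue
        top=X[np.abs(X[:,2]-.062)<.01]
        if len(top)<10: top=X
        (cx,cy),(w,h),a=cv2.minAreaRect((top[:,:2]*1000).astype(np.float32))
        a=np.radians(a if w>h else a+90)
        res=[]
        for aa in (a,a+np.pi):
            p0=np.array([cx/1000+.005*np.cos(aa),cy/1000+.005*np.sin(aa),aa])
            o={n:np.round(proj(n,[[p0[0],p0[1],.03]])[0])-sz//2 for n in cams}
            crop={}
            for n in cams:
                x,y=o[n].astype(int); m=(M[n][0]|M[n][1])[y:y+sz,x:x+sz]
                m=cv2.morphologyEx(np.ascontiguousarray(m),cv2.MORPH_CLOSE,np.ones((3,3),np.uint8))
                cs,_=cv2.findContours(m,cv2.RETR_EXTERNAL,cv2.CHAIN_APPROX_NONE); m=np.zeros_like(m)
                cs=sorted(cs,key=lambda c:-cv2.pointPolygonTest(c,(sz//2,sz//2),True)); cv2.drawContours(m,cs[:1],-1,1,-1)
                crop[n]=m.astype(float)
            sc=np.array([.001,.001,.02])
            f=lambda q:sum(np.minimum(1,np.abs(model(n,q*sc,o[n],sz)-crop[n])).sum() for n in cams)
            q0=p0/sc
            r=minimize(f,q0,method="Nelder-Mead",options=dict(initial_simplex=np.vstack([q0,q0+[6,0,0],q0+[0,6,0],q0+[0,0,6]]),maxiter=300))
            p=r.x*sc
            def br(sgn,n):
                c,s=np.cos(p[2]),np.sin(p[2])
                Q=np.array([[p[0]+sgn*c*x-s*y,p[1]+sgn*s*x+c*y,.022] for x in (.021,.024,.027) for y in np.linspace(-.015,.015,7)])
                u=np.round(proj(n,Q)).astype(int); return float(np.mean(ims[n][u[:,1],u[:,0]].min(1)))
            res.append((r.fun,p,[round(br(1,n)-br(-1,n)) for n in cams],crop,o))
        best=min(res,key=lambda r:r[0])
        print(np.round(ce[i],0),"cost",[round(r[0],1) for r in res],np.round(best[1][:2]*1000,1),round(np.degrees(best[1][2])%360,1),"stripe",best[2])
        out.append(best)
    return out
def overlay(ims,out,fn):
    for n in ims:
        I=cv2.resize(ims[n],None,fx=3,fy=3,interpolation=cv2.INTER_CUBIC)
        for b in out:
            for B in (box(b[1],-30,30,22,0,22),box(b[1],-27,17,14,22,62)):
                h=cv2.convexHull(((proj(n,B)+.5)*3).astype(np.float32)); cv2.polylines(I,[np.round(h).astype(int)],True,(255,255,0),1)
        cv2.imwrite(fn%n,I)
E
python3 - <<'E'
from mods import *
z=np.load("f0.npz"); ims={"scene":z['s'],"top":z['t']}
o=find(ims,{"scene":z['ds'],"top":z['dt']})
overlay(ims,o,"pics/ov_%s.png")
a=cv2.imread("pics/ov_top.png"); s=cv2.imread("pics/ov_scene.png")
cv2.imwrite("pics/ovA.png",np.vstack([np.hstack([a[540:800,250:600],a[560:820,980:1330]]),np.hstack([s[300:560,500:850],s[730:990,850:1200]])]))
E
```

```text
[161. 189.] cost [np.float64(116.3), np.float64(151.4)] [586.4 267.8] 95.5 stripe [151, 60]
[119. 213.] cost [np.float64(140.2), np.float64(175.7)] [505.6 370.7] 168.4 stripe [10, 60]
[345. 212.] cost [np.float64(190.7), np.float64(165.1)] [ 559.3 -266.5] 214.5 stripe [-6, 62]
[392. 230.] cost [np.float64(76.7), np.float64(84.7)] [ 529.  -396.1] 50.7 stripe [139, 77]
[349. 252.] cost [np.float64(145.1), np.float64(115.3)] [ 447.7 -283. ] 225.9 stripe [-45, 70]
```

View pics/ovA.png

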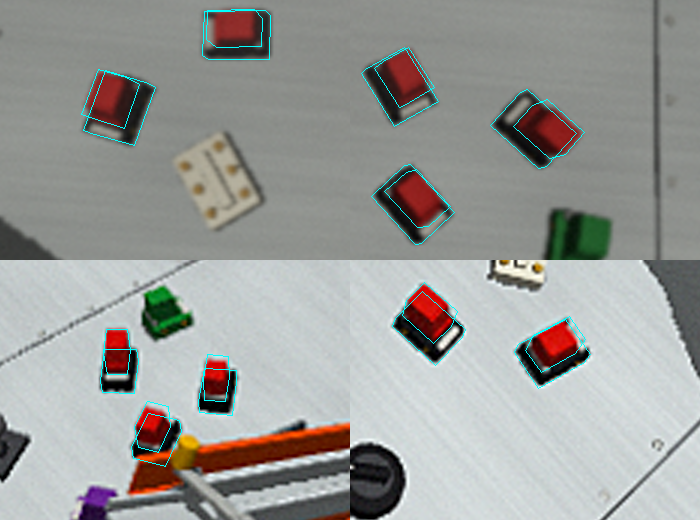

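Run:
```python
from mods import *
z=np.load("f0.npz"); ims={"scene":z['s'],"top":z['t']}; D={"scene":z['ds'],"top":z['dt']}
for n in P:
    for (x,y) in [(.5,-.2),(.45,.2),(.7,.3),(.35,-.3),(.6,-.5),(.7,-.2)]:
        u,v=np.round(proj(n,[[x,y,0]])[0]).astype(int); uu,vv=np.meshgrid(range(u-4,u+5),range(v-4,v+5)); uu=uu.ravel();vv=vv.ravel()
        d=D[n][vv,uu]; k=d>0
        print(n,(x,y),np.round(np.median(cam2w(n,np.c_[uu,vv][k],d[k])[:,2])*1000,1),end=' ')
    print()
for c in (("top",),("scene",)):
    find(ims,D,cams=c)
```

```text
scene (0.5, -0.2) 158.3 scene (0.45, 0.2) 0.5 scene (0.7, 0.3) 0.3 scene (0.35, -0.3) 1.6 scene (0.6, -0.5) -0.9 scene (0.7, -0.2) 10.5 
top (0.5, -0.2) 0.4 top (0.45, 0.2) -0.6 top (0.7, 0.3) -0.8 top (0.35, -0.3) 0.5 top (0.6, -0.5) -0.0 top (0.7, -0.2) 59.7 
[161. 189.] cost [np.float64(76.7), np.float64(105.7)] [586.9 266.7] 91.7 stripe [64]
[119. 213.] cost [np.float64(79.6), np.float64(85.4)] [506.7 369.9] 164.4 stripe [42]
[345. 212.] cost [np.float64(90.7), np.float64(86.6)] [ 559.  -266.3] 212.2 stripe [63]
[392. 230.] cost [np.float64(47.7), np.float64(53.8)] [ 528.2 -395.6] 48.8 stripe [81]
[349. 252.] cost [np.float64(83.0), np.float64(70.3)] [ 448.5 -281.7] 225.2 stripe [56]
[161. 189.] cost [np.float64(36.9), np.float64(45.9)] [586.8 267.4] 97.3 stripe [129]
[119. 213.] cost [np.float64(52.7), np.float64(85.6)] [506.3 371.1] 171.6 stripe [-6]
[345. 212.] cost [np.float64(96.6), np.float64(75.0)] [ 558.9 -268.2] 218.7 stripe [-10]
[392. 230.] cost [np.float64(24.6), np.float64(30.4)] [ 528.9 -397.4] 52.7 stripe [138]
[349. 252.] cost [np.float64(55.1), np.float64(40.3)] [ 449.6 -281.3] 229.8 stripe [-28]
```

Run:
```python
from h import *
for nm,a,b in (("rail",[233.3,186],[264.5,159]),("tray",[242.7,194.5],[272.8,141.9]),("pivot",[243.2,196.8],[247,159.2]),("knob",[226.4,164.6],[281.3,162.9])):
    X,e=tri(a,b); print(nm,np.round(X*1000,1),round(e*1000,1))
z=np.load("f0.npz"); im=z['t']; D=z['dt']
I=cv2.resize(im[110:300,200:310],None,fx=4,fy=4,interpolation=cv2.INTER_CUBIC)[:,:]
d=D[110:300,200:310]; uu,vv=np.meshgrid(range(200,310),range(110,300)); X=cam2w("top",np.c_[uu.ravel(),vv.ravel()],d.ravel()); Z=X[:,2].reshape(d.shape)
C=cv2.applyColorMap(np.clip(Z/0.25*255,0,255).astype(np.uint8),cv2.COLORMAP_JET); C=cv2.resize(C,None,fx=4,fy=4,interpolation=cv2.INTER_NEAREST)
o=np.hstack([I,C])[:600]; 
o=cv2.resize(np.hstack([I,C]),None,fx=.78,fy=.78); cv2.imwrite("pics/rail.png",o)
for v in (130,140,150,170,200,230,260,275):
    print(v,' '.join('%d'%round(1000*Z[v-110,u-200]) for u in range(215,300,3)))
```

```text
rail [657.4 -23.9 189.9] 1.2
tray [676.5 -10.6 200.7] 55.1
pivot [655.2  20.9 181.7] 2.0
knob [641.3 -68.  235.9] 5.9
130 -5 -4 5 2 4 -1 -2 -1 -4 -3 -1 -1 4 -1 -1 227 214 215 213 215 216 218 219 217 -1 -3 1 4 4
140 1 -4 4 -1 3 3 -4 0 -3 -6 -2 -1 -3 0 -1 201 202 202 204 205 206 208 208 224 0 1 0 -3 0
150 1 -2 -3 5 0 -1 1 0 209 166 165 166 169 167 206 190 196 196 196 196 199 199 211 175 173 170 3 -4 2
170 0 0 -1 -1 4 1 190 187 144 200 198 200 199 203 202 174 174 173 173 176 207 207 1151 152 156 157 155 198 -2
200 -2 -1 2 2 -3 154 113 114 110 111 114 167 167 138 141 142 142 140 174 117 115 116 119 118 120 166 1 1 3
230 -3 -1 -4 122 75 71 78 75 74 77 134 105 107 106 108 108 143 83 85 85 88 85 87 131 132 131 1 2 1
260 0 86 88 35 39 37 42 43 104 71 71 71 69 75 108 45 48 46 50 47 96 100 4 0 -2 -4 0 0 -1
275 67 69 23 21 20 18 20 88 55 52 54 53 58 85 29 30 30 31 30 78 84 2 2 0 2 -1 4 1 1
```

View pics/rail.png

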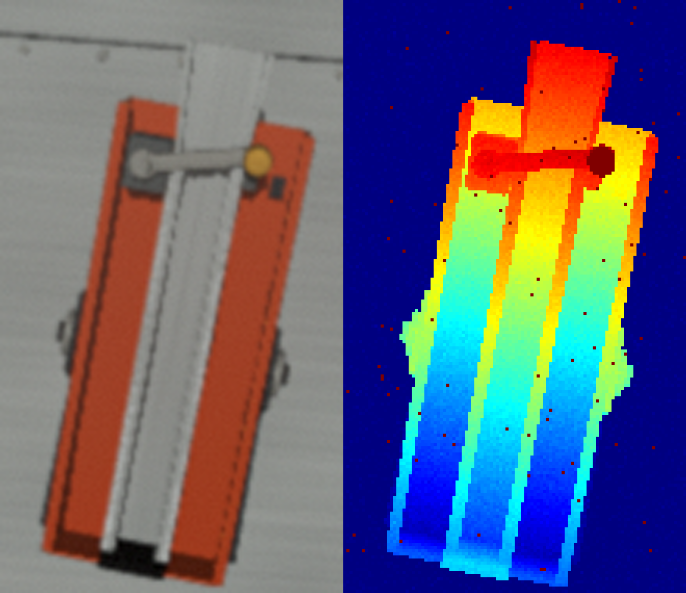

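Run:
```python
from h import *
z=np.load("f0.npz")
def cloud(n,D,r):
    u0,u1,v0,v1=r; uu,vv=np.meshgrid(range(u0,u1),range(v0,v1)); uv=np.c_[uu.ravel(),vv.ravel()]; d=D[uv[:,1],uv[:,0]]; k=(d>.3)&(d<1.3)
    return cam2w(n,uv[k],d[k])
for n,D,r in (("top",z['dt'],(205,310,115,300)),("scene",z['ds'],(195,335,140,225))):
    X=cloud(n,D,r); X=X[X[:,2]>.03]
    def loc(p,X):  # p: x0,y0,z0,yaw (uphill direction ) slope
        a,s=p[3],p[4]; ex=np.array([np.cos(a)*np.cos(s),np.sin(a)*np.cos(s),np.sin(s)]); ey=np.array([-np.sin(a),np.cos(a),0]); ez=np.cross(ex,ey)
        return (X-p[:3])@np.c_[ex,ey,ez]
    p=np.array([.657,-.024,.19,-.17,.42])
    for it in range(8):
        L=loc(p,X)
        # floor
        k=(np.abs(L[:,1])<.013)&(L[:,0]<-.03)&(L[:,0]>-.33)&(np.abs(L[:,2])<(.02 if it<3 else .006))
        if k.sum()<30: print("few",k.sum())
        A=np.c_[L[k,0],L[k,1],np.ones(k.sum())]; c=np.linalg.lstsq(A,L[k,2],rcond=None)[0]
        p[4]+=c[0]; ez=np.array([0,0,1]); p[2]+=c[2]/np.cos(p[4])
        # lips (top z .03): mean y of lip points as function of x, symmetrical
        L=loc(p,X)
        k=(np.abs(L[:,2]-.03)<.005)&(np.abs(L[:,1])<.04)&(np.abs(L[:,1])>.012)&(L[:,0]<-.03)&(L[:,0]>-.33)
        x,y=L[k,0],L[k,1]; sg=np.sign(y)
        A=np.c_[x,np.ones(len(x)),sg]; c2=np.linalg.lstsq(A,y,rcond=None)[0]
        p[3]+=c2[0]; ey=np.array([-np.sin(p[3]),np.cos(p[3]),0]); p[:3]+=ey*c2[1]
    L=loc(p,X)
    print(n,"p",np.round(p,4),"lip centre",np.round(c2,4),"roll",np.round(c[1],3))
    k=(np.abs(L[:,1])<.012)&(np.abs(L[:,2])<.008); print(" floor x range",np.round(np.percentile(L[k,0],[0,1,99,100]),4))
    k=(np.abs(np.abs(L[:,1])-.021)<.006)&(np.abs(L[:,2]-.03)<.005); print(" lip x range",np.round(np.percentile(L[k,0],[0,1,99,100]),4))
    k=(L[:,2]>.05)&(L[:,2]<.085); print(" knob",np.round(np.median(L[k],0),4),k.sum(), np.round(np.percentile(L[k],[2,98],axis=0),3).tolist())
    k=(L[:,2]>.034)&(L[:,2]<.047)&(np.abs(L[:,1])<.03); print(" arm",np.round(np.median(L[k],0),4), np.polyfit(L[k,1],L[k,0],1))
    k=(L[:,2]>.034)&(L[:,2]<.047)&(L[:,1]>.035); print(" pivot",np.round(np.median(L[k],0),4))
    for xx in range(-350,100,20):
        k=(np.abs(L[:,0]*1000-xx)<10)&(np.abs(L[:,1])<.012)&(np.abs(L[:,2])<.03)
        print((xx,int(k.sum()),round(float(np.median(L[k,2]))*1000,1) if k.any() else None),end=' ')
    print()
```

```text
top p [ 0.6561 -0.0309  0.1837 -0.1115  0.4202] lip centre [0.     0.     0.0235] roll -0.006
 floor x range [-0.3444 -0.3418  0.0883  0.0919]
 lip x range [-0.3446 -0.3417 -0.0054  0.0012]
 knob [ 0.0157 -0.0369  0.073 ] 73 [[0.005, -0.046, 0.052], [0.025, -0.027, 0.077]]
 arm [-0.0031  0.0004  0.0419] [ 0.39976178 -0.13912887]
 pivot [-0.0059  0.048   0.043 ]
(-350, 54, 13.4) (-330, 60, 0.3) (-310, 63, -0.0) (-290, 55, -0.2) (-270, 64, 0.0) (-250, 66, 0.2) (-230, 60, -0.2) (-210, 66, -0.2) (-190, 64, 0.1) (-170, 67, 0.2) (-150, 65, -0.3) (-130, 66, 0.0) (-110, 68, 0.1) (-90, 70, 0.3) (-70, 69, 0.2) (-50, 71, -0.2) (-30, 71, -0.7) (-10, 44, -0.4) (10, 43, 0.0) (30, 76, -0.3) (50, 77, -0.2) (70, 78, -0.0) (90, 47, 0.1) 
scene p [ 0.657  -0.024   0.221  -0.17    0.4324] lip centre [0. 0. 0.] roll -0.084
 floor x range [-0.374  -0.3642 -0.0046 -0.0034]Traceback (most recent call last):
  File "<stdin>", line 28, in <module>
    return _quantile_unchecked(
        a, q, axis, out, overwrite_input, method, keepdims, weights)
    return _ureduce(a,
                    func=_quantile_ureduce_func,
    ...<5 lines>...
                    overwrite_input=overwrite_input,
                    method=method)
    r = func(a, **kwargs)
    result = _quantile(arr,
                       quantiles=q,
    ...<2 lines>...
                       out=out,
                       weights=wgt)
    slices_having_nans = np.isnan(arr[-1, ...])
                                  ~~~^^^^^^^^^
IndexError: index -1 is out of bounds for axis 0 with size 0
```

```bash
cat > plan.py <<'E'
from h import *
import json,sys
O=np.array([.6561,-.0309,.1837]); YAW=-.1115; SL=.4202
ex=np.array([np.cos(YAW)*np.cos(SL),np.sin(YAW)*np.cos(SL),np.sin(SL)]); ey=np.array([-np.sin(YAW),np.cos(YAW),0]); ez=np.cross(ex,ey)
RR=np.c_[ex,ey,ez]
def w(x,y,z): return O+RR@np.array([x,y,z])/1000.
def Rtool(z,y):
    z=z/np.linalg.norm(z); y=y-z*(y@z); y/=np.linalg.norm(y); return np.c_[np.cross(y,z),y,z]
def knob(th,z=58,r=90): return (-10+r*np.sin(th),50-r*np.cos(th),z)
def tang(th): return RR@np.array([np.cos(th),np.sin(th),0])
def down(yaw): return Rtool(np.array([0,0,-1.]),np.array([np.cos(yaw),np.sin(yaw),0]))
def load():
    c=json.load(open("cmd.json")); return np.array(c['p']),np.array(c['R'])
def save(p,Rm): json.dump(dict(p=list(map(float,p)),R=np.array(Rm).tolist()),open("cmd.json","w"))
def delta(P_,R_,p0=None,R0=None,label=""):
    if p0 is None: p0,R0=load()
    sh=(np.array(P_)-p0)*1000; rv=R.from_matrix(R_@R0.T).as_rotvec()
    print(label,"shift",[round(float(a),1) for a in sh],"turn",[round(float(a),3) for a in rv],"deg",round(float(np.degrees(np.linalg.norm(rv))),1))
    return sh,rv
def commit(sh,rv):
    p,Rm=load(); p=p+np.array(sh)/1000; Rm=R.from_rotvec(rv).as_matrix()@Rm; save(p,Rm)
    s=bot.read_state(); e=s['eef_pos']-p; er=R.from_matrix(s['orientation']@Rm.T).magnitude()
    print("t",round(s['t'],2),"err mm",np.round(e*1000,1),"deg",round(float(np.degrees(er)),2),"q",np.round(s['qpos'],1),"F",np.round(s['ft_force'],1),"open",round(float(s['opening'])*1000,1))
E
python3 - <<'E'
from plan import *
save([.264,.539,.231],down(np.radians(63.885)))
p,Rm=load(); print(np.round(bot.read_state()['orientation']-Rm,3).max())
print("knob",w(*knob(.287)),"exyz",ex,ey,ez)
for z in (58,74,46): print(z,w(*knob(.287,z)))
Rt=Rtool(-ez,tang(.287)); delta(w(*knob(.287,160)),Rt)
E
```

```text
0.0
knob [ 0.64258781 -0.06593282  0.2429681 ] exyz [ 0.90733788 -0.10158952  0.40794306] [0.11126911 0.99379031 0.        ] [-0.40540986  0.04539146  0.91300737]
58 [ 0.64258781 -0.06593282  0.2429681 ]
74 [ 0.63610125 -0.06520656  0.25757622]
46 [ 0.64745273 -0.06647752  0.23201202]
 shift [337.2, -600.3, 105.1] turn [0.153, -0.408, -0.925] deg 58.6
```

>>> move_arm([
  [[0, 0, 50], [0, 0, 0], 0.45],
  [[10, -20, 90], [0.01, -0.03, -0.06], 0.45],
  [[30, -60, 120], [0.015, -0.045, -0.1], 0.45],
  [[60, -110, 140], [0.03, -0.08, -0.18], 0.45],
  [[90, -160, 150], [0.04, -0.11, -0.25], 0.45],
  [[120, -210, 150], [0.055, -0.15, -0.33], 0.45],
  [[150, -260, 150], [0.07, -0.18, -0.4], 0.45],
  [[180, -310, 150], [0.08, -0.21, -0.48], 0.45],
  [[200, -350, 150], [0.09, -0.24, -0.54], 0.45],
  [[200, -360, 150], [0.09, -0.24, -0.55], 0.45],
])

```text
t: 2.25
eef_pos: [0.4644, 0.1766, 0.3815]
orientation: [[-0.515, 0.82, 0.25], [0.849, 0.527, 0.02], [-0.116, 0.223, -0.968]]
ft_force: [0.2, -0.5, 0.2]
opening: 0.0386
```

Run:
```python
from plan import *
commit([200,-360,150],[.09,-.24,-.55])
delta(w(*knob(.287,130)),Rtool(-ez,tang(.287)))
```

```text
t 2.25 err mm [ 0.4 -2.4  0.5] deg 0.22 q [ 24.   -6.6 -12.6  70.3  -4.8  81.5] F [ 0.2 -0.5  0.2] open 38.6
 shift [149.4, -241.7, -72.3] turn [0.062, -0.168, -0.375] deg 23.8
```

>>> move_arm([
  [[20, -35, -5], [0.01, -0.02, -0.05], 0.45],
  [[40, -70, -10], [0.015, -0.045, -0.1], 0.45],
  [[62, -105, -20], [0.025, -0.07, -0.15], 0.45],
  [[85, -140, -30], [0.035, -0.09, -0.21], 0.45],
  [[105, -172, -40], [0.045, -0.12, -0.27], 0.45],
  [[125, -202, -52], [0.052, -0.14, -0.31], 0.45],
  [[140, -226, -62], [0.058, -0.16, -0.35], 0.45],
  [[149, -241, -70], [0.062, -0.168, -0.375], 0.45],
  [[149.4, -241.7, -72.3], [0.062, -0.168, -0.375], 0.45],
  [[149.4, -241.7, -72.3], [0.062, -0.168, -0.375], 0.45],
])

```text
t: 3.5
eef_pos: [0.6133, -0.0621, 0.309]
orientation: [[-0.152, 0.902, 0.405], [0.982, 0.185, -0.044], [-0.115, 0.391, -0.913]]
ft_force: [-0.1, 0.2, -0.1]
opening: 0.0387
```

Run:
```python
from plan import *
commit([149.4,-241.7,-72.3],[.062,-.168,-.375])
delta(w(*knob(.287,45)),Rtool(-ez,tang(.287)))
im,_=bot.camera("scene"); cv2.imwrite("pics/s1.png",cv2.resize(im[60:300,120:440],(800,600),interpolation=cv2.INTER_CUBIC))
im,_=bot.camera("top"); cv2.imwrite("pics/t1.png",cv2.resize(im[60:300,120:440],(800,600),interpolation=cv2.INTER_CUBIC))
```

```text
t 3.5 err mm [-0.1  0.6  0.3] deg 0.08 q [ -5.7  -1.5 -20.6  46.9  -0.2  74.1] F [-0.1  0.2 -0.1] open 38.7
 shift [34.5, -3.8, -77.6] turn [-0.0, -0.0, -0.0] deg 0.0
```

View pics/s1.png

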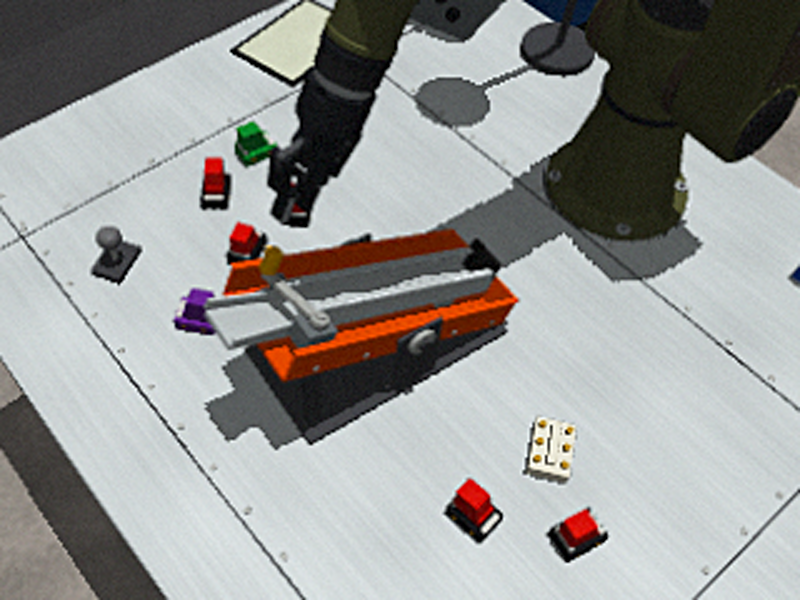

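View pics/t1.png

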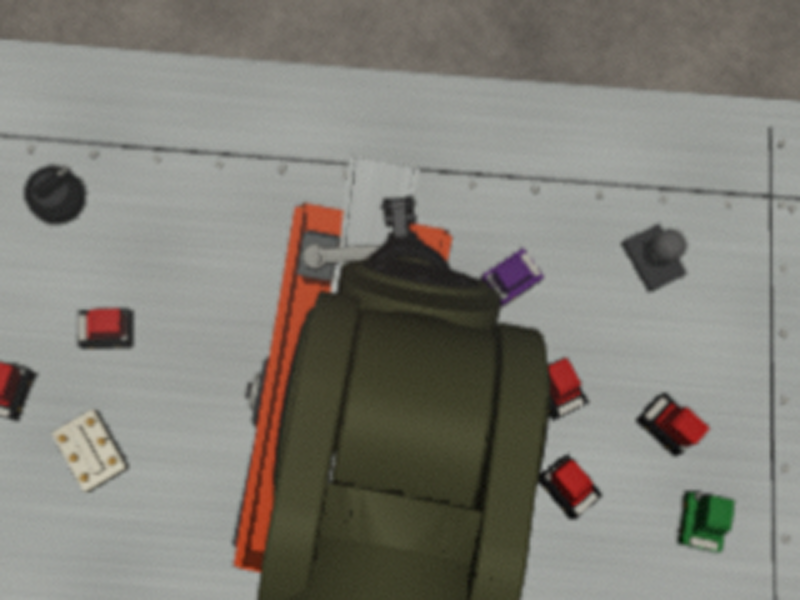

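>>> move_arm([
  [[4, -0.5, -10], [0, 0, 0], 0.45],
  [[9, -1, -20], [0, 0, 0], 0.45],
  [[14, -1.5, -31], [0, 0, 0], 0.45],
  [[18, -2, -41], [0, 0, 0], 0.45],
  [[22, -2.4, -50], [0, 0, 0], 0.45],
  [[26, -2.9, -59], [0, 0, 0], 0.45],
  [[30, -3.3, -68], [0, 0, 0], 0.45],
  [[33, -3.6, -74], [0, 0, 0], 0.45],
  [[34.5, -3.8, -77.6], [0, 0, 0], 0.45],
  [[34.5, -3.8, -77.6], [0, 0, 0], 0.45],
])

```text
t: 4.85
eef_pos: [0.648, -0.0668, 0.2312]
orientation: [[-0.151, 0.902, 0.405], [0.982, 0.184, -0.045], [-0.115, 0.391, -0.913]]
ft_force: [0.3, -0.9, -0.0]
opening: 0.0384
```

Run:
```python
from plan import *
commit([34.5,-3.8,-77.6],[0,0,0])
for n in P:
    im,_=bot.camera(n); u=proj(n,[w(*knob(.287))])[0].astype(int); cv2.imwrite(f"pics/k_{n}.png",cv2.resize(im[u[1]-45:u[1]+45,u[0]-60:u[0]+60],(600,450),interpolation=cv2.INTER_CUBIC))
p,R0=load()
# sweep rows: finger inner surface at half-opening 19 behind knob (knob r 11): lead of tool =
for i,th in enumerate(np.linspace(.287,2.1,11)): delta(w(*knob(th,45)),Rtool(-ez,tang(th)),p,R0,f"{th:.2f}")
```

```text
t 4.85 err mm [ 0.1 -0.3  0.1] deg 0.02 q [ -5.8   4.5 -24.7  36.8  -0.2  74.1] F [ 0.3 -0.9 -0. ] open 38.4
0.29 shift [-0.0, -0.0, -0.0] turn [-0.0, -0.0, -0.0] deg 0.0
0.47 shift [14.4, 4.4, 6.2] turn [-0.074, 0.008, 0.165] deg 10.4
0.65 shift [27.9, 11.6, 11.8] turn [-0.147, 0.016, 0.331] deg 20.8
0.83 shift [40.0, 21.3, 16.7] turn [-0.221, 0.024, 0.496] deg 31.1
1.01 shift [50.4, 33.2, 20.7] turn [-0.294, 0.033, 0.662] deg 41.5
1.19 shift [58.7, 46.9, 23.7] turn [-0.368, 0.041, 0.827] deg 51.9
1.37 shift [64.6, 62.0, 25.6] turn [-0.441, 0.049, 0.993] deg 62.3
1.56 shift [68.0, 77.9, 26.3] turn [-0.515, 0.057, 1.158] deg 72.7
1.74 shift [68.6, 94.2, 25.8] turn [-0.588, 0.065, 1.324] deg 83.1
1.92 shift [66.6, 110.2, 24.1] turn [-0.662, 0.073, 1.489] deg 93.5
2.10 shift [62.0, 125.6, 21.3] turn [-0.735, 0.082, 1.655] deg 103.9
```

View pics/k_scene.png

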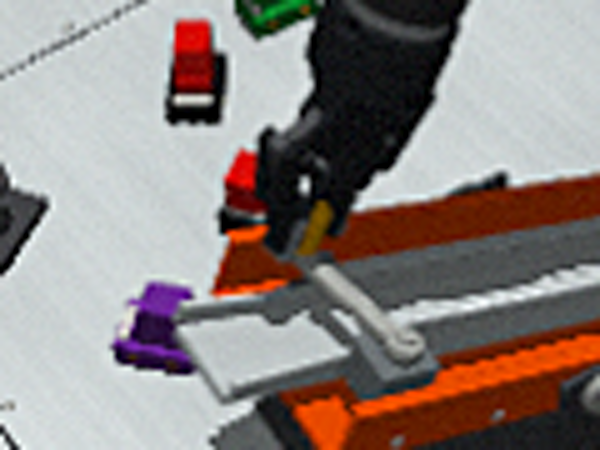

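View pics/k_top.png

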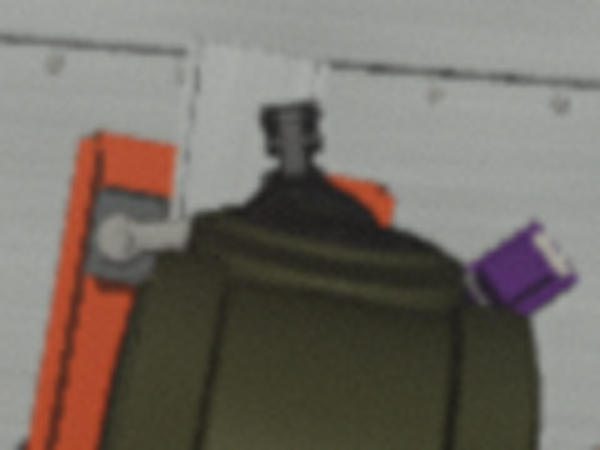

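>>> move_arm([
  [[7.2, 2, 3.1], [-0.037, 0.004, 0.083], 0.45],
  [[14.4, 4.4, 6.2], [-0.074, 0.008, 0.165], 0.45],
  [[21.3, 7.8, 9.1], [-0.11, 0.012, 0.248], 0.45],
  [[27.9, 11.6, 11.8], [-0.147, 0.016, 0.331], 0.45],
  [[34.2, 16.2, 14.4], [-0.184, 0.02, 0.414], 0.45],
  [[40, 21.3, 16.7], [-0.221, 0.024, 0.496], 0.45],
  [[45.4, 27, 18.8], [-0.258, 0.029, 0.579], 0.45],
  [[50.4, 33.2, 20.7], [-0.294, 0.033, 0.662], 0.45],
  [[54.8, 39.8, 22.3], [-0.331, 0.037, 0.744], 0.45],
  [[58.7, 46.9, 23.7], [-0.368, 0.041, 0.827], 0.45],
])

```text
t: 6.2
eef_pos: [0.7071, -0.0205, 0.2558]
orientation: [[-0.803, 0.436, 0.406], [0.458, 0.887, -0.047], [-0.381, 0.148, -0.913]]
ft_force: [0.8, -1.7, -0.7]
opening: 0.0384
```

Run:
```python
from plan import *
commit([58.7,46.9,23.7],[-.368,.041,.827])
p,R0=load()
for i,th in enumerate(np.linspace(1.194,2.17,10)[1:]): delta(w(*knob(th,45)),Rtool(-ez,tang(th)),p,R0,f"{th:.2f}")
```

```text
t 6.2 err mm [ 0.5 -0.9  1. ] deg 0.18 q [ -0.5   9.6 -15.5  40.9  -2.5  26.9] F [ 0.8 -1.7 -0.7] open 38.4
1.30 shift [3.8, 8.9, 1.3] turn [-0.044, 0.005, 0.1] deg 6.3
1.41 shift [6.8, 18.2, 2.2] turn [-0.088, 0.01, 0.199] deg 12.5
1.52 shift [8.8, 27.7, 2.6] turn [-0.132, 0.015, 0.298] deg 18.7
1.63 shift [9.8, 37.4, 2.6] turn [-0.176, 0.02, 0.397] deg 24.9
1.74 shift [9.9, 47.2, 2.1] turn [-0.22, 0.025, 0.496] deg 31.1
1.84 shift [9.1, 56.8, 1.3] turn [-0.264, 0.03, 0.595] deg 37.3
1.95 shift [7.2, 66.3, -0.0] turn [-0.308, 0.034, 0.694] deg 43.5
2.06 shift [4.5, 75.5, -1.7] turn [-0.352, 0.039, 0.793] deg 49.7
2.17 shift [0.8, 84.3, -3.8] turn [-0.396, 0.044, 0.892] deg 56.0
```

>>> move_arm([
  [[3.8, 8.9, 1.3], [-0.044, 0.005, 0.1], 0.45],
  [[6.8, 18.2, 2.2], [-0.088, 0.01, 0.199], 0.45],
  [[8.8, 27.7, 2.6], [-0.132, 0.015, 0.298], 0.45],
  [[9.8, 37.4, 2.6], [-0.176, 0.02, 0.397], 0.45],
  [[9.9, 47.2, 2.1], [-0.22, 0.025, 0.496], 0.45],
  [[9.1, 56.8, 1.3], [-0.264, 0.03, 0.595], 0.45],
  [[7.2, 66.3, 0], [-0.308, 0.034, 0.694], 0.45],
  [[4.5, 75.5, -1.7], [-0.352, 0.039, 0.793], 0.45],
  [[0.8, 84.3, -3.8], [-0.396, 0.044, 0.892], 0.45],
  [[0.8, 84.3, -3.8], [-0.396, 0.044, 0.892], 0.45],
])

```text
t: 7.45
eef_pos: [0.7075, 0.065, 0.2517]
orientation: [[-0.812, -0.42, 0.406], [-0.476, 0.878, -0.045], [-0.338, -0.23, -0.913]]
ft_force: [-0.1, -0.2, 0.0]
opening: 0.0383
```

Run:
```python
from plan import *
commit([.8,84.3,-3.8],[-.396,.044,.892])
p,R0=load()
im,_=bot.camera("scene"); cv2.imwrite("pics/s2.png",cv2.resize(im[90:240,160:360],(800,600),interpolation=cv2.INTER_CUBIC))
# back off the trailing finger a few mm, then lift along ez
delta(w(*knob(2.12,45)),R0,p,R0,"relieve")
delta(w(*knob(2.12,150)),R0,p,R0,"lift")
```

```text
t 7.45 err mm [0.1 0.3 0.7] deg 0.04 q [  7.9  10.5 -14.9  41.1  -5.8 -21.2] F [-0.1 -0.2  0. ] open 38.3
relieve shift [1.8, -4.0, 1.0] turn [0.0, 0.0, 0.0] deg 0.0
lift shift [-40.7, 0.8, 96.9] turn [0.0, 0.0, 0.0] deg 0.0
```

View pics/s2.png

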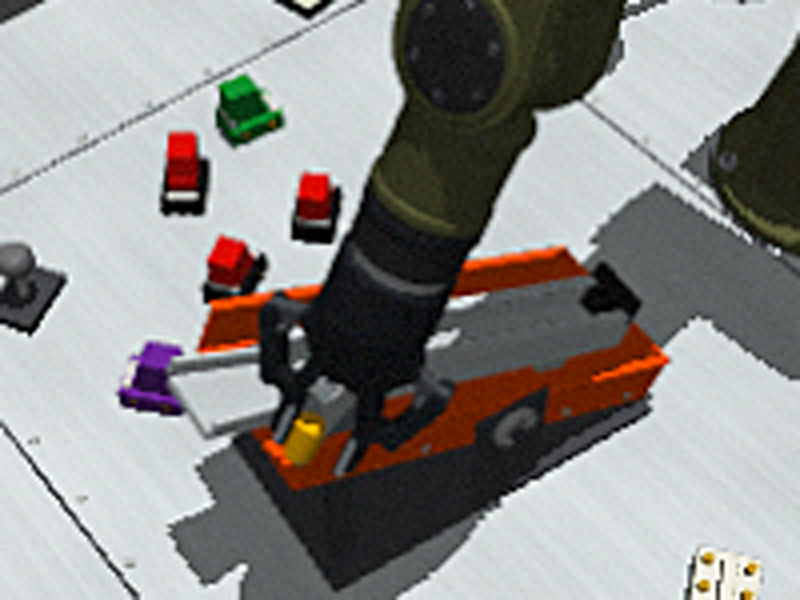

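Run:
```python
from plan import *
p,R0=load()
print("relay",atz("top",[149.2,241.4],.015))
def pre(x,y,yaw,z): 
    a=np.radians(yaw); return np.array([x-.005*np.cos(a),y-.005*np.sin(a),z]),down(a-np.pi/2)
P1,R1=pre(.5864,.2678,95.5,.15); sh,rv=delta(P1,R1,p,R0,"A hover")
```

```text
relay [[0.43735879 0.28327972 0.015     ]]
A hover shift [-120.5, 198.1, -101.0] turn [0.44, 0.228, -1.929] deg 114.1
```

>>> move_arm([
  [[-2, -3, 10], [0, 0, 0], 0.45],
  [[-14, -2, 35], [0, 0, 0], 0.45],
  [[-30, 0, 70], [0, 0, 0], 0.45],
  [[-40, 1, 97], [0.03, 0.015, -0.13], 0.5],
  [[-45, 15, 105], [0.07, 0.035, -0.3], 0.6],
  [[-55, 50, 105], [0.11, 0.056, -0.48], 0.65],
  [[-65, 90, 95], [0.15, 0.08, -0.66], 0.65],
  [[-75, 130, 75], [0.19, 0.1, -0.83], 0.65],
  [[-85, 165, 50], [0.23, 0.12, -1.0], 0.65],
  [[-95, 190, 20], [0.264, 0.137, -1.157], 0.65],
])

```text
t: 8.75
eef_pos: [0.6129, 0.256, 0.2719]
orientation: [[-0.747, 0.649, 0.147], [0.637, 0.761, -0.123], [-0.192, 0.002, -0.981]]
ft_force: [0.6, 0.4, 0.1]
opening: 0.0556
```

```bash
cat >> plan.py <<'E'
def pre(x,y,yaw,z): 
    a=np.radians(yaw); return np.array([x-.005*np.cos(a),y-.005*np.sin(a),z]),down(a-np.pi/2)
E
python3 - <<'E'
from plan import *
from mods import *
commit([-95,190,20],[.264,.137,-1.157])
P1,R1=pre(.5864,.2678,95.5,.15); sh,rv=delta(P1,R1,label="A hover")
ims={};D={}
for n in P: ims[n],D[n]=bot.camera(n); cv2.imwrite(f"pics/c_{n}.png",cv2.resize(ims[n],(800,600)))
find(ims,D)
E
```

```text
t 8.75 err mm [0.5 1.3 0.9] deg 0.37 q [ 27.7  20.5   5.2  70.5 -10.2  67.8] F [0.6 0.4 0.1] open 55.6
A hover shift [-25.5, 8.1, -121.0] turn [0.176, 0.091, -0.773] deg 45.7
[161. 188.] cost [np.float64(1444.6), np.float64(1541.0)] [587.6 265.2] 96.5 stripe [82, 42]
[119. 213.] cost [np.float64(154.8), np.float64(190.3)] [505.7 370.9] 170.0 stripe [11, 72]
[345. 212.] cost [np.float64(195.5), np.float64(171.1)] [ 559.3 -266.2] 215.3 stripe [-7, 73]
[392. 230.] cost [np.float64(93.3), np.float64(95.1)] [ 529.3 -395.7] 49.7 stripe [127, 86]
[349. 253.] cost [np.float64(152.7), np.float64(123.7)] [ 447.9 -282.8] 227.7 stripe [-49, 74]
```

View pics/c_top.png

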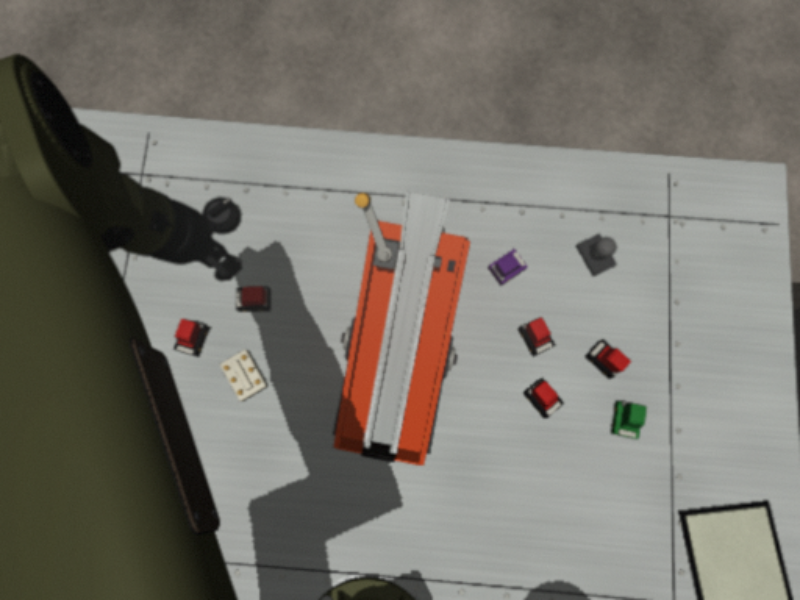

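View pics/c_scene.png

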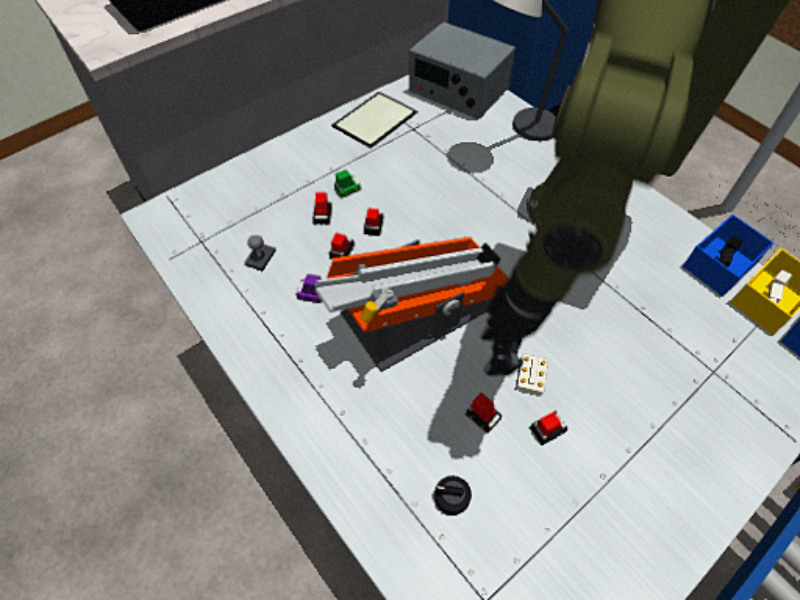

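>>> move_arm([
  [[-4, 1, -20], [0.03, 0.015, -0.13], 0.65],
  [[-8, 3, -45], [0.06, 0.03, -0.26], 0.65],
  [[-12, 4, -70], [0.09, 0.045, -0.39], 0.65],
  [[-16, 5, -95], [0.12, 0.06, -0.52], 0.65],
  [[-20, 6, -120], [0.15, 0.075, -0.65], 0.65],
  [[-24, 7, -145], [0.17, 0.09, -0.74], 0.65],
  [[-25.5, 8.1, -165], [0.176, 0.091, -0.773], 0.65],
  [[-25.5, 8.1, -185], [0.176, 0.091, -0.773], 0.65],
  [[-25.5, 8.1, -210], [0.176, 0.091, -0.773], 0.65],
  [[-25.5, 8.1, -228], [0.176, 0.091, -0.773], 0.65],
])

```text
t: 10.1
eef_pos: [0.588, 0.2617, 0.0437]
orientation: [[-0.095, 0.995, 0.002], [0.995, 0.095, 0.0], [0.0, 0.002, -1.0]]
ft_force: [-0.3, 0.1, -0.4]
opening: 0.0554
```

Run:
```python
from plan import *
commit([-25.5,8.1,-228],[.176,.091,-.773])
P1,R1=pre(.5864,.2678,95.5,.026); sh,rv=delta(P1,R1,label="A grasp")
im,_=bot.camera("scene"); cv2.imwrite("pics/g.png",cv2.resize(im[210:300,280:400],(800,600),interpolation=cv2.INTER_CUBIC))
```

```text
t 10.1 err mm [ 1.1 -1.1  0.7] deg 0.09 q [ 24.   29.7 -10.8  49.4  -0.  108.5] F [-0.3  0.1 -0.4] open 55.4
A grasp shift [-0.0, 0.0, -17.0] turn [-0.0, 0.0, 0.001] deg 0.0
```

View pics/g.png

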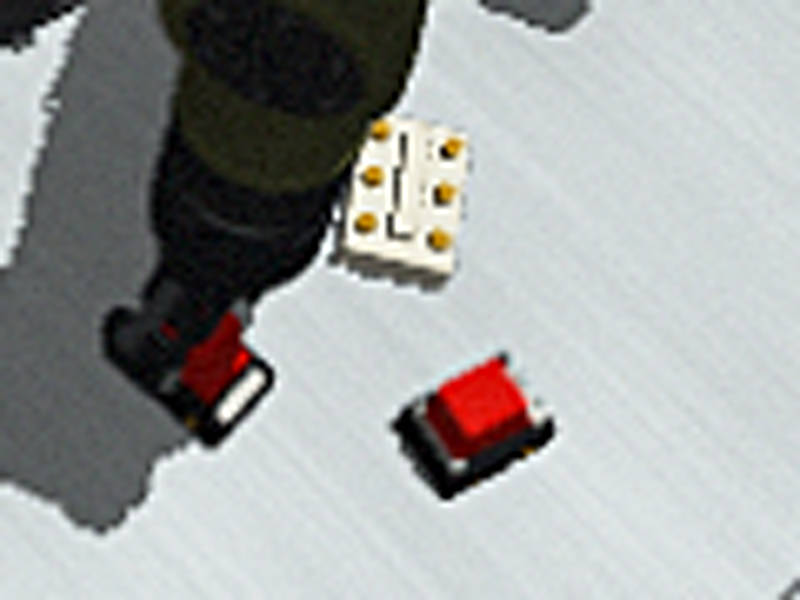

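>>> move_arm([
  [[0, 0, -9], [0, 0, 0], 0.65],
  [[0, 0, -17], [0, 0, 0], 0.65],
  [[0, 0, -17], [0, 0, 0], 0.2],
  [[0, 0, -17], [0, 0, 0], 0.2],
  [[0, 0, -17], [0, 0, 0], 0.2],
  [[0, 0, -17], [0, 0, 0], 0.2],
  [[0, 0, -17], [0, 0, 0], 0.2],
  [[0, 0, -17], [0, 0, 0], 0.2],
  [[0, 0, -5], [0, 0, 0], 0.2],
  [[0, 0, 20], [0, 0, 0], 0.2],
], force=40)

```text
t: 11.4
eef_pos: [0.5858, 0.262, 0.0628]
orientation: [[-0.095, 0.995, -0.003], [0.995, 0.095, -0.001], [-0.001, -0.003, -1.0]]
ft_force: [0.6, -0.6, -2.6]
opening: 0.0276
```

```bash
cat >> plan.py <<'E'
def place(x,h,dx=0,dy=0,tcp=26):
    # module middle at rail x, underside h above floor; module x = -rail x; cover middle +5 uphill
    return w(x+5+dx,dy,h+tcp),Rtool(-ez,ey)
E
python3 - <<'E'
from plan import *
commit([0,0,20],[0,0,0])
delta(*place(48,110),label="place hover"); delta(*place(48,3),label="place"); print(load()[0],place(48,110)[0],place(48,3)[0])
im,_=bot.camera("scene"); cv2.imwrite("pics/g2.png",cv2.resize(im[210:300,280:400],(800,600),interpolation=cv2.INTER_CUBIC))
E
```

```text
t 11.4 err mm [-1.1 -0.8 -0.2] deg 0.17 q [ 24.1  28.7  -9.7  51.8  -0.  108.6] F [ 0.6 -0.6 -2.6] open 27.6
place hover shift [62.2, -292.9, 266.5] turn [-0.324, -0.319, 1.342] deg 81.2
place shift [105.5, -297.8, 168.8] turn [-0.324, -0.319, 1.342] deg 81.2
[0.5869 0.2628 0.063 ] [ 0.64905317 -0.03011101  0.32948998] [ 0.69243202 -0.03496789  0.2317982 ]
```

View pics/g2.png

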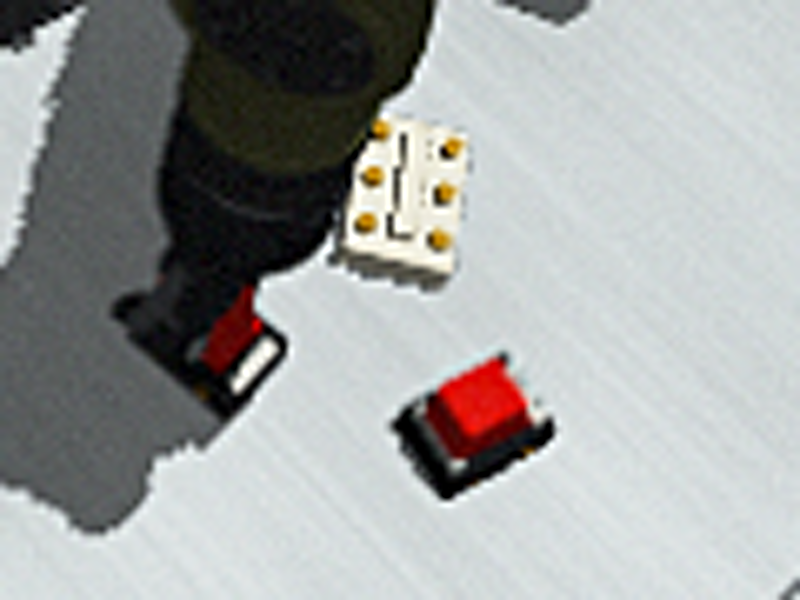

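>>> move_arm([
  [[0, 0, 50], [-0.03, -0.03, 0.13], 0.2],
  [[0, 0, 100], [-0.065, -0.064, 0.268], 0.2],
  [[2, -10, 150], [-0.097, -0.096, 0.403], 0.2],
  [[6, -35, 205], [-0.13, -0.128, 0.537], 0.2],
  [[12, -70, 255], [-0.162, -0.16, 0.671], 0.2],
  [[18, -115, 295], [-0.194, -0.191, 0.805], 0.2],
  [[25, -165, 310], [-0.227, -0.223, 0.939], 0.2],
  [[32, -215, 312], [-0.26, -0.255, 1.074], 0.2],
  [[39, -260, 308], [-0.292, -0.287, 1.208], 0.2],
  [[46, -292, 303], [-0.324, -0.319, 1.342], 0.2],
])

```text
t: 12.7
eef_pos: [0.6326, -0.0312, 0.3666]
orientation: [[-0.907, 0.108, 0.408], [0.098, 0.994, -0.045], [-0.41, -0.001, -0.912]]
ft_force: [0.6, -1.3, -2.1]
opening: 0.0278
```

Run:
```python
from plan import *
commit([46,-292,303],[-.324,-.319,1.342])
delta(*place(48,60),label="h60"); delta(*place(48,12),label="h12"); delta(*place(48,3),label="place")
for n in P:
    im,_=bot.camera(n); u=proj(n,[w(60,0,80)])[0].astype(int); cv2.imwrite(f"pics/p_{n}.png",cv2.resize(im[u[1]-60:u[1]+60,u[0]-80:u[0]+80],(600,450),interpolation=cv2.INTER_CUBIC))
```

```text
t 12.7 err mm [-0.3 -2.   0.6] deg 0.24 q [ -1.9  -0.4 -12.1  54.1  -1.8   3.9] F [ 0.6 -1.3 -2.1] open 27.8
h60 shift [36.4, -3.2, -82.2] turn [-0.0, 0.0, 0.0] deg 0.0
h12 shift [55.9, -5.4, -126.0] turn [-0.0, 0.0, 0.0] deg 0.0
place shift [59.5, -5.8, -134.2] turn [-0.0, 0.0, 0.0] deg 0.0
```

View pics/p_scene.png

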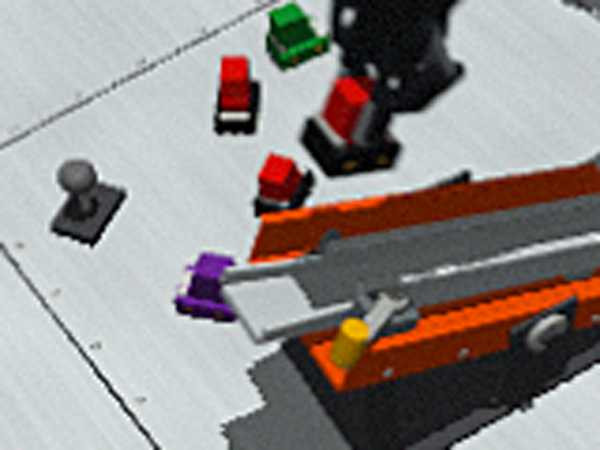

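>>> move_arm([
  [[9, -1, -20], [0, 0, 0], 0.2],
  [[19, -2, -42], [0, 0, 0], 0.2],
  [[28, -2.7, -63], [0, 0, 0], 0.2],
  [[36.4, -3.2, -82], [0, 0, 0], 0.2],
  [[43, -4, -97], [0, 0, 0], 0.2],
  [[49, -4.7, -111], [0, 0, 0], 0.2],
  [[53, -5.1, -120], [0, 0, 0], 0.2],
  [[55.9, -5.4, -126], [0, 0, 0], 0.2],
  [[57.7, -5.6, -130], [0, 0, 0], 0.2],
  [[57.7, -5.6, -130], [0, 0, 0], 0.2],
])

```text
t: 14.05
eef_pos: [0.6907, -0.0351, 0.2363]
orientation: [[-0.907, 0.112, 0.406], [0.102, 0.994, -0.045], [-0.408, 0.0, -0.913]]
ft_force: [0.6, 0.1, -1.9]
opening: 0.0277
```

Run:
```python
from plan import *
commit([57.7,-5.6,-130],[0,0,0])
delta(*place(48,3),label="place")
for n in ("scene",):
    im,_=bot.camera(n); u=proj(n,[w(50,0,50)])[0].astype(int); cv2.imwrite(f"pics/p2_{n}.png",cv2.resize(im[u[1]-45:u[1]+45,u[0]-60:u[0]+60],(800,600),interpolation=cv2.INTER_CUBIC))
```

```text
t 14.05 err mm [ 0.1 -0.3  0.3] deg 0.01 q [ -2.1   8.6 -19.4  38.   -1.8   4. ] F [ 0.6  0.1 -1.9] open 27.7
place shift [1.8, -0.2, -4.2] turn [-0.0, 0.0, 0.0] deg 0.0
```

View pics/p2_scene.png

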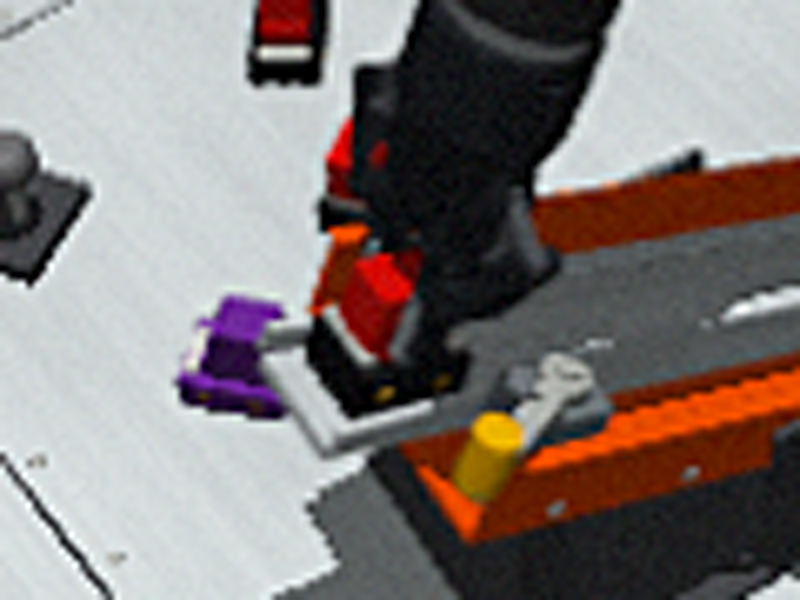

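>>> move_arm([
  [[0.9, -0.1, -2.1], [0, 0, 0], 0.2],
  [[1.8, -0.2, -4.2], [0, 0, 0], 0.2],
  [[2.0, -0.2, -4.7], [0, 0, 0], 0.2],
  [[2.0, -0.2, -4.7], [0, 0, 0], 0.55],
  [[2.0, -0.2, -4.7], [0, 0, 0], 0.55],
  [[2.0, -0.2, -4.7], [0, 0, 0], 0.55],
  [[2.0, -0.2, -4.7], [0, 0, 0], 0.55],
  [[-3, 0.4, 8], [0, 0, 0], 0.55],
  [[-18, 2, 41], [0, 0, 0], 0.55],
  [[-38, 4.2, 85], [0, 0, 0], 0.55],
])

```text
t: 15.35
eef_pos: [0.6515, -0.0308, 0.3218]
orientation: [[-0.908, 0.112, 0.404], [0.102, 0.994, -0.045], [-0.407, 0.0, -0.914]]
ft_force: [0.4, 0.7, 0.9]
opening: 0.0473
```

Run:
```python
from plan import *
from mods import *
commit([-38,4.2,85],[0,0,0])
ims={};D={}
for n in P: ims[n],D[n]=bot.camera(n)
find(ims,D)
I=ims['scene'];cv2.imwrite("pics/p3.png",cv2.resize(I[120:240,180:340],(800,600),interpolation=cv2.INTER_CUBIC))
delta(*pre(.5057,.3708,169,.15),label="B hover")
```

```text
t 15.35 err mm [-1.1 -0.2  0.8] deg 0.1 q [ -1.8   2.3 -15.1  48.7  -1.9   4.3] F [0.4 0.7 0.9] open 47.3
[119. 213.] cost [np.float64(155.8), np.float64(192.6)] [506.1 371.2] 169.6 stripe [3, 56]
[344. 212.] cost [np.float64(194.9), np.float64(171.5)] [ 560.2 -265.7] 216.2 stripe [-9, 44]
[392. 230.] cost [np.float64(87.4), np.float64(92.0)] [ 528.6 -396.6] 50.8 stripe [139, 91]
[349. 253.] cost [np.float64(1118.1), np.float64(1202.8)] [ 446.7 -282.5] 37.6 stripe [28, -81]
B hover shift [-142.0, 400.4, -171.0] turn [0.063, 0.416, -0.079] deg 24.5
```

View pics/p3.png

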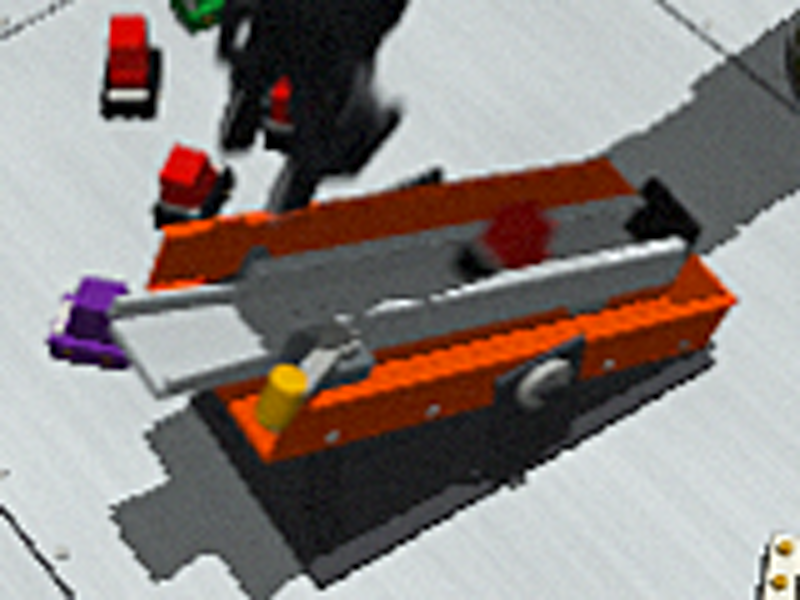

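>>> move_arm([
  [[-8, 20, 18], [0.006, 0.04, -0.008], 0.65],
  [[-22, 65, 20], [0.012, 0.08, -0.016], 0.65],
  [[-40, 120, 15], [0.02, 0.13, -0.025], 0.65],
  [[-60, 175, 0], [0.03, 0.18, -0.035], 0.65],
  [[-80, 230, -25], [0.035, 0.23, -0.045], 0.65],
  [[-100, 285, -55], [0.045, 0.28, -0.055], 0.65],
  [[-120, 335, -90], [0.05, 0.33, -0.065], 0.65],
  [[-135, 375, -125], [0.058, 0.38, -0.072], 0.65],
  [[-141, 396, -155], [0.062, 0.41, -0.078], 0.65],
  [[-142, 400.4, -171], [0.063, 0.416, -0.079], 0.65],
])

```text
t: 16.7
eef_pos: [0.5099, 0.3703, 0.1485]
orientation: [[-0.982, 0.189, -0.002], [0.189, 0.982, -0.002], [0.002, -0.002, -1.0]]
ft_force: [0.6, -1.4, -0.3]
opening: 0.0552
```

Run:
```python
from plan import *
from mods import *
commit([-142,400.4,-171],[.063,.416,-.079])
ims={};D={}
for n in P: ims[n],D[n]=bot.camera(n)
I=ims['scene'];cv2.imwrite("pics/p4.png",np.hstack([cv2.resize(I[220:300,300:400],(400,320),interpolation=cv2.INTER_CUBIC),cv2.resize(I[140:220,200:340],(400,320),interpolation=cv2.INTER_CUBIC)]))
delta(*pre(.506,.371,168,.026),label="B grasp")
find(ims,D)
```

```text
t 16.7 err mm [-0.7  0.5 -1.5] deg 0.16 q [36.  23.7 -5.5 60.9 -0.  46.9] F [ 0.6 -1.4 -0.3] open 55.2
B grasp shift [0.3, 0.2, -124.0] turn [0.0, -0.0, -0.018] deg 1.0
[345. 212.] cost [np.float64(193.1), np.float64(168.6)] [ 559.4 -266.1] 215.6 stripe [-9, 63]
[392. 230.] cost [np.float64(82.9), np.float64(87.9)] [ 528.4 -396.5] 50.5 stripe [148, 79]
[349. 253.] cost [np.float64(147.3), np.float64(118.3)] [ 448.1 -282.4] 225.4 stripe [-45, 70]
```

View pics/p4.png

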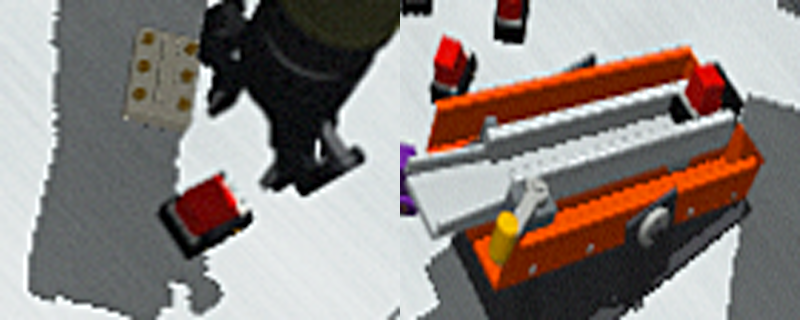

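>>> move_arm([
  [[0.3, 0.2, -40], [0, 0, -0.018], 0.65],
  [[0.3, 0.2, -80], [0, 0, -0.018], 0.65],
  [[0.3, 0.2, -105], [0, 0, -0.018], 0.65],
  [[0.3, 0.2, -124], [0, 0, -0.018], 0.65],
  [[0.3, 0.2, -124], [0, 0, -0.018], 0.65],
  [[0.3, 0.2, -124], [0, 0, -0.018], 0.2],
  [[0.3, 0.2, -124], [0, 0, -0.018], 0.2],
  [[0.3, 0.2, -124], [0, 0, -0.018], 0.2],
  [[0.3, 0.2, -124], [0, 0, -0.018], 0.2],
  [[0.3, 0.2, -124], [0, 0, -0.018], 0.2],
])

```text
t: 18.05
eef_pos: [0.5122, 0.3704, 0.028]
orientation: [[-0.978, 0.208, 0.002], [0.208, 0.978, 0.001], [-0.002, 0.001, -1.0]]
ft_force: [0.3, -1.2, 5.2]
opening: 0.0278
```

Run:
```python
from plan import *
commit([.3,.2,-124],[0,0,-.018])
im,_=bot.camera("scene"); cv2.imwrite("pics/g3.png",cv2.resize(im[220:310,300:420],(600,450),interpolation=cv2.INTER_CUBIC))
delta(*place(48,150),label="hover")
```

```text
t 18.05 err mm [1.3 0.4 2. ] deg 0.17 q [ 35.9  29.5 -13.5  46.8  -0.   47.9] F [ 0.3 -1.2  5.2] open 27.8
hover shift [121.9, -398.3, 340.0] turn [-0.067, -0.415, 0.097] deg 24.7
```

View pics/g3.png

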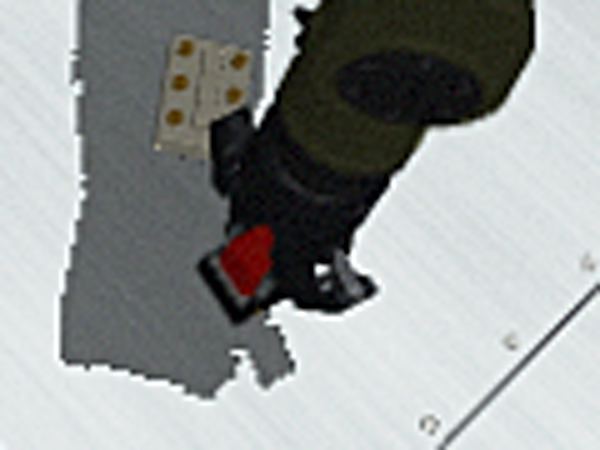

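>>> move_arm([
  [[0, 0, 50], [0, -0.02, 0], 0.2],
  [[0, 0, 105], [-0.005, -0.05, 0.01], 0.2],
  [[5, -15, 160], [-0.01, -0.09, 0.02], 0.2],
  [[15, -50, 205], [-0.02, -0.13, 0.03], 0.2],
  [[30, -90, 245], [-0.028, -0.18, 0.04], 0.2],
  [[45, -135, 285], [-0.037, -0.23, 0.053], 0.2],
  [[60, -180, 320], [-0.045, -0.28, 0.065], 0.2],
  [[75, -235, 345], [-0.053, -0.33, 0.077], 0.2],
  [[90, -290, 350], [-0.06, -0.375, 0.088], 0.2],
  [[105, -345, 348], [-0.067, -0.415, 0.097], 0.2],
])

```text
t: 19.35
eef_pos: [0.6163, 0.0233, 0.3759]
orientation: [[-0.906, 0.11, 0.409], [0.101, 0.994, -0.045], [-0.411, 0.0, -0.912]]
ft_force: [1.4, 1.0, -1.8]
opening: 0.0276
```

Run:
```python
from plan import *
commit([105,-345,348],[-.067,-.415,.097])
for h in (100,50,10,2): delta(*place(48,h,tcp=28),label=f"h{h}")
```

```text
t 19.35 err mm [ 0.4 -1.7  1.9] deg 0.21 q [  4.5  -2.  -12.5  55.6  -4.4   9.9] F [ 1.4  1.  -1.8] open 27.6
h100 shift [36.4, -55.5, -51.8] turn [0.0, -0.0, 0.0] deg 0.0
h50 shift [56.7, -57.7, -97.5] turn [0.0, -0.0, 0.0] deg 0.0
h10 shift [72.9, -59.6, -134.0] turn [0.0, -0.0, 0.0] deg 0.0
h2 shift [76.1, -59.9, -141.3] turn [0.0, -0.0, 0.0] deg 0.0
```

>>> move_arm([
  [[8, -25, -5], [0, 0, 0], 0.2],
  [[18, -45, -20], [0, 0, 0], 0.2],
  [[30, -55.5, -38], [0, 0, 0], 0.2],
  [[38, -56, -56], [0, 0, 0], 0.2],
  [[46, -56.7, -74], [0, 0, 0], 0.2],
  [[54, -57.5, -92], [0, 0, 0], 0.2],
  [[61, -58.3, -108], [0, 0, 0], 0.2],
  [[68, -59, -122], [0, 0, 0], 0.2],
  [[72.9, -59.6, -134], [0, 0, 0], 0.2],
  [[72.9, -59.6, -134], [0, 0, 0], 0.2],
])

```text
t: 20.6
eef_pos: [0.6884, -0.0348, 0.2388]
orientation: [[-0.908, 0.111, 0.403], [0.102, 0.994, -0.045], [-0.406, -0.0, -0.914]]
ft_force: [0.3, -0.5, -0.7]
opening: 0.0276
```

Run:
```python
from plan import *
commit([72.9,-59.6,-134],[0,0,0])
for h in (2,60): delta(*place(48,h,tcp=28),label=f"h{h}")
im,_=bot.camera("scene"); u=proj("scene",[w(50,0,50)])[0].astype(int); cv2.imwrite(f"pics/p5.png",cv2.resize(im[u[1]-45:u[1]+45,u[0]-60:u[0]+60],(600,450),interpolation=cv2.INTER_CUBIC))
```

```text
t 20.6 err mm [-0.4 -0.2 -1.2] deg 0.13 q [ -2.    8.3 -19.2  38.5  -1.8   4. ] F [ 0.3 -0.5 -0.7] open 27.6
h2 shift [3.2, -0.3, -7.3] turn [0.0, -0.0, 0.0] deg 0.0
h60 shift [-20.3, 2.3, 45.7] turn [0.0, -0.0, 0.0] deg 0.0
```

View pics/p5.png

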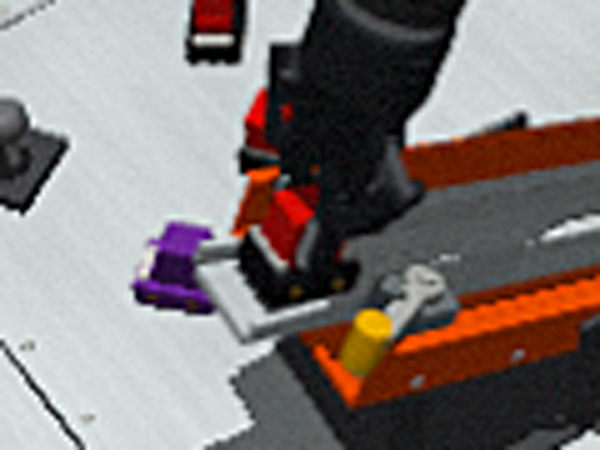

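Correctly aligned; lower and release, then back off along the rail normal.

>>> move_arm([
  [[1.5, -0.1, -3.5], [0, 0, 0], 0.2],
  [[3, -0.3, -6.8], [0, 0, 0], 0.2],
  [[3.2, -0.3, -7.3], [0, 0, 0], 0.2],
  [[3.2, -0.3, -7.3], [0, 0, 0], 0.55],
  [[3.2, -0.3, -7.3], [0, 0, 0], 0.55],
  [[3.2, -0.3, -7.3], [0, 0, 0], 0.55],
  [[3.2, -0.3, -7.3], [0, 0, 0], 0.55],
  [[-3, 0.4, 8], [0, 0, 0], 0.55],
  [[-18, 2, 41], [0, 0, 0], 0.55],
  [[-38, 4.2, 85], [0, 0, 0], 0.55],
])

```text
t: 21.9
eef_pos: [0.6497, -0.0306, 0.3261]
orientation: [[-0.908, 0.111, 0.404], [0.102, 0.994, -0.045], [-0.407, -0.0, -0.914]]
ft_force: [0.2, -0.1, -0.1]
opening: 0.047
```

Run:
```python
from plan import *
from mods import *
commit([-38,4.2,85],[0,0,0])
ims={};D={}
for n in P: ims[n],D[n]=bot.camera(n)
find(ims,D)
delta(*pre(.5594,-.2663,215.5,.15),label="C hover")
I=ims['scene'];cv2.imwrite("pics/p6.png",cv2.resize(I[120:240,180:340],(800,600),interpolation=cv2.INTER_CUBIC))
```

```text
t 21.9 err mm [-1.1 -0.2  1.1] deg 0.09 q [ -1.7   2.  -14.8  49.3  -1.9   4.3] F [ 0.2 -0.1 -0.1] open 47.0
[345. 212.] cost [np.float64(193.3), np.float64(169.5)] [ 559.8 -265.5] 215.5 stripe [-7, 57]
[392. 230.] cost [np.float64(91.1), np.float64(94.7)] [ 529.4 -396.2] 50.8 stripe [146, 87]
[349. 253.] cost [np.float64(1081.6), np.float64(1125.4)] [ 446.7 -282.5] 39.1 stripe [31, -77]
C hover shift [-87.3, -233.0, -175.0] turn [-0.108, 0.416, 0.72] deg 48.0
```

View pics/p6.png

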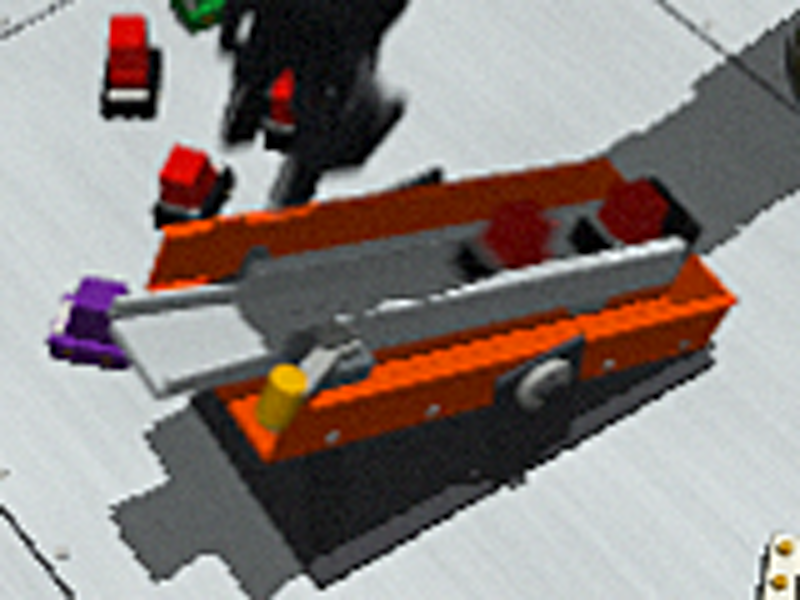

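>>> move_arm([
  [[-4, -10, 15], [-0.005, 0.02, 0.04], 0.65],
  [[-12, -35, 25], [-0.02, 0.08, 0.14], 0.65],
  [[-25, -75, 25], [-0.036, 0.14, 0.24], 0.65],
  [[-40, -115, 15], [-0.05, 0.2, 0.34], 0.65],
  [[-55, -155, -15], [-0.065, 0.25, 0.44], 0.65],
  [[-68, -190, -50], [-0.08, 0.31, 0.54], 0.65],
  [[-79, -215, -95], [-0.093, 0.36, 0.63], 0.65],
  [[-85, -228, -135], [-0.102, 0.4, 0.69], 0.65],
  [[-87.3, -233, -165], [-0.108, 0.416, 0.72], 0.65],
  [[-87.3, -233, -175], [-0.108, 0.416, 0.72], 0.65],
])

```text
t: 23.25
eef_pos: [0.5626, -0.2634, 0.1485]
orientation: [[-0.815, -0.58, -0.003], [-0.58, 0.815, 0.001], [0.002, 0.003, -1.0]]
ft_force: [-0.8, 1.0, -0.1]
opening: 0.0551
```

Run:
```python
from plan import *
from mods import *
commit([-87.3,-233,-175],[-.108,.416,.72])
ims={};D={}
for n in P: ims[n],D[n]=bot.camera(n)
I=ims['scene'];T=ims['top'];cv2.imwrite("pics/p7.png",np.hstack([cv2.resize(I[90:180,180:280],(400,360),interpolation=cv2.INTER_CUBIC),cv2.resize(T[170:260,310:410],(400,360),interpolation=cv2.INTER_CUBIC)]))
delta(*pre(.5595,-.266,214.5,.0275),label="C grasp")
find(ims,D)
```

```text
t 23.25 err mm [-0.9  0.  -1.5] deg 0.18 q [-25.1  22.8  -6.9  60.5  -0.  -60.5] F [-0.8  1.  -0.1] open 55.1
C grasp shift [0.1, 0.2, -122.5] turn [0.0, -0.0, -0.017] deg 1.0
```

View pics/p7.png

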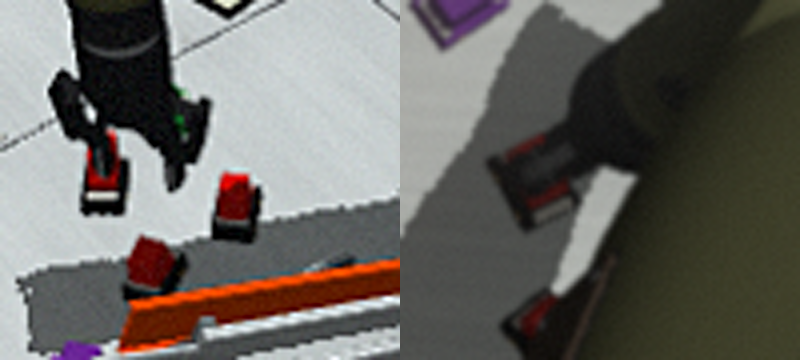

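>>> move_arm([
  [[0.1, 0.2, -40], [0, 0, -0.017], 0.65],
  [[0.1, 0.2, -80], [0, 0, -0.017], 0.65],
  [[0.1, 0.2, -105], [0, 0, -0.017], 0.65],
  [[0.1, 0.2, -122.5], [0, 0, -0.017], 0.65],
  [[0.1, 0.2, -122.5], [0, 0, -0.017], 0.65],
  [[0.1, 0.2, -122.5], [0, 0, -0.017], 0.2],
  [[0.1, 0.2, -122.5], [0, 0, -0.017], 0.2],
  [[0.1, 0.2, -122.5], [0, 0, -0.017], 0.2],
  [[0.1, 0.2, -122.5], [0, 0, -0.017], 0.2],
  [[0.1, 0.2, -122.5], [0, 0, -0.017], 0.2],
])

```text
t: 24.6
eef_pos: [0.565, -0.2639, 0.0296]
orientation: [[-0.824, -0.567, 0.003], [-0.567, 0.824, -0.001], [-0.001, -0.002, -1.0]]
ft_force: [0.5, 1.0, 6.7]
opening: 0.028
```

Run:
```python
from plan import *
commit([.1,.2,-122.5],[0,0,-.017])
im,_=bot.camera("scene"); cv2.imwrite("pics/g4.png",cv2.resize(im[90:180,180:300],(600,450),interpolation=cv2.INTER_CUBIC))
delta(*place(48,150,tcp=28),label="hover")
```

```text
t 24.6 err mm [ 1.4 -0.7  2.1] deg 0.16 q [-25.   28.6 -14.8  46.4   0.  -59.6] F [0.5 1.  6.7] open 28.0
hover shift [68.4, 235.0, 340.3] turn [0.104, -0.416, -0.703] deg 47.2
```

View pics/g4.png

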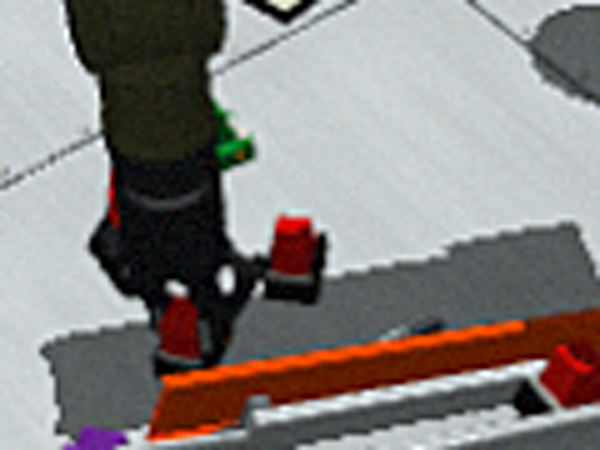

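>>> move_arm([
  [[0, 0, 45], [0, 0, 0], 0.2],
  [[0, 0, 100], [0.005, -0.02, -0.04], 0.2],
  [[0, 2, 160], [0.015, -0.06, -0.1], 0.2],
  [[2, 8, 215], [0.03, -0.11, -0.19], 0.2],
  [[5, 20, 265], [0.043, -0.17, -0.29], 0.2],
  [[12, 45, 310], [0.057, -0.23, -0.39], 0.2],
  [[25, 85, 338], [0.072, -0.29, -0.49], 0.2],
  [[40, 135, 345], [0.086, -0.34, -0.58], 0.2],
  [[55, 190, 343], [0.098, -0.39, -0.66], 0.2],
  [[68.4, 235, 340.3], [0.104, -0.416, -0.703], 0.2],
])

```text
t: 25.9
eef_pos: [0.6315, -0.0266, 0.3687]
orientation: [[-0.907, 0.112, 0.407], [0.103, 0.994, -0.046], [-0.409, 0.0, -0.912]]
ft_force: [0.7, -1.1, -2.1]
opening: 0.0278
```

Run:
```python
from plan import *
commit([68.4,235,340.3],[.104,-.416,-.703])
for h in (100,50,10,2): delta(*place(48,h,tcp=29),label=f"h{h}")
```

```text
t 25.9 err mm [-0.5  1.6  0.9] deg 0.14 q [ -1.3  -0.5 -11.9  54.5  -2.1   4.7] F [ 0.7 -1.1 -2.1] open 27.8
h100 shift [19.9, -2.2, -44.7] turn [0.0, -0.001, -0.0] deg 0.0
h50 shift [40.2, -4.5, -90.4] turn [0.0, -0.001, -0.0] deg 0.0
h10 shift [56.4, -6.3, -126.9] turn [0.0, -0.001, -0.0] deg 0.0
h2 shift [59.6, -6.7, -134.2] turn [0.0, -0.001, -0.0] deg 0.0
```

>>> move_arm([
  [[9, -1, -20], [0, 0, 0], 0.2],
  [[19, -2.2, -43], [0, 0, 0], 0.2],
  [[29, -3.2, -65], [0, 0, 0], 0.2],
  [[37, -4.2, -83], [0, 0, 0], 0.2],
  [[44, -5, -99], [0, 0, 0], 0.2],
  [[50, -5.6, -112], [0, 0, 0], 0.2],
  [[54, -6, -121], [0, 0, 0], 0.2],
  [[56.4, -6.3, -126.9], [0, 0, 0], 0.2],
  [[56.4, -6.3, -126.9], [0, 0, 0], 0.2],
  [[56.4, -6.3, -126.9], [0, 0, 0], 0.2],
])

```text
t: 27.15
eef_pos: [0.6887, -0.0348, 0.2418]
orientation: [[-0.907, 0.111, 0.406], [0.101, 0.994, -0.046], [-0.408, -0.0, -0.913]]
ft_force: [-0.0, 0.3, -1.1]
opening: 0.0281
```

Run:
```python
from plan import *
commit([56.4,-6.3,-126.9],[0,0,0])
im,_=bot.camera("scene"); u=proj("scene",[w(30,0,50)])[0].astype(int); cv2.imwrite(f"pics/p8.png",cv2.resize(im[u[1]-45:u[1]+45,u[0]-50:u[0]+70],(600,450),interpolation=cv2.INTER_CUBIC))
```

```text
t 27.15 err mm [ 0.3 -0.3  0.9] deg 0.04 q [ -2.    8.2 -19.1  38.7  -1.8   4. ] F [-0.   0.3 -1.1] open 28.1
```

View pics/p8.png

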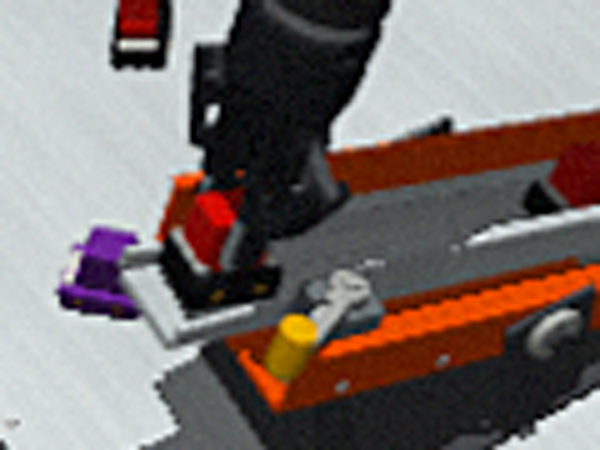

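>>> move_arm([
  [[1.5, -0.1, -3.5], [0, 0, 0], 0.2],
  [[3, -0.3, -6.8], [0, 0, 0], 0.2],
  [[3.2, -0.3, -7.3], [0, 0, 0], 0.2],
  [[3.2, -0.3, -7.3], [0, 0, 0], 0.55],
  [[3.2, -0.3, -7.3], [0, 0, 0], 0.55],
  [[3.2, -0.3, -7.3], [0, 0, 0], 0.55],
  [[3.2, -0.3, -7.3], [0, 0, 0], 0.55],
  [[-3, 0.4, 8], [0, 0, 0], 0.55],
  [[-18, 2, 41], [0, 0, 0], 0.55],
  [[-38, 4.2, 85], [0, 0, 0], 0.55],
])

```text
t: 28.45
eef_pos: [0.6493, -0.0305, 0.327]
orientation: [[-0.908, 0.111, 0.404], [0.101, 0.994, -0.046], [-0.406, -0.0, -0.914]]
ft_force: [1.4, -0.7, 0.9]
opening: 0.0474
```

Run:
```python
from plan import *
from mods import *
commit([-38,4.2,85],[0,0,0])
ims={};D={}
for n in P: ims[n],D[n]=bot.camera(n)
find(ims,D)
delta(*pre(.448,-.2825,226,.15),label="E hover")
delta(*pre(.529,-.396,50.6,.15),label="D hover")
I=ims['scene'];cv2.imwrite("pics/p9.png",cv2.resize(I[120:240,180:340],(600,450),interpolation=cv2.INTER_CUBIC))
```

```text
t 28.45 err mm [-1.1 -0.2  1.1] deg 0.08 q [ -1.7   2.  -14.7  49.4  -1.9   4.3] F [ 1.4 -0.7  0.9] open 47.4
[392. 230.] cost [np.float64(85.9), np.float64(90.4)] [ 528.6 -396.5] 51.4 stripe [135, 84]
[349. 253.] cost [np.float64(1070.0), np.float64(1116.2)] [ 447.1 -282.8] 37.7 stripe [32, -73]
E hover shift [-198.9, -248.6, -175.9] turn [-0.147, 0.409, 0.9] deg 57.3
D hover shift [-124.6, -369.6, -175.9] turn [0.474, 0.192, -2.11] deg 124.4
```

View pics/p9.png

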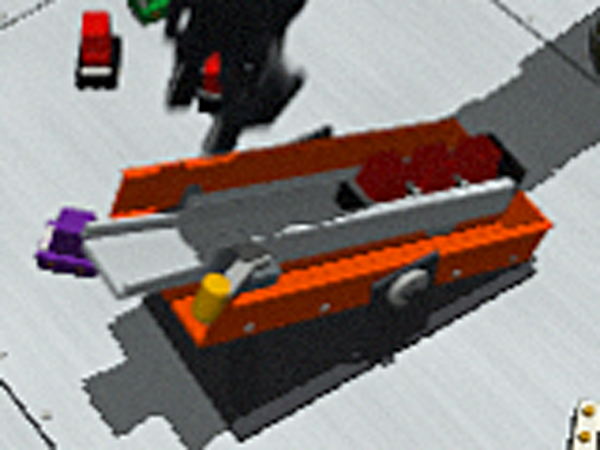

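>>> move_arm([
  [[-10, -12, 15], [-0.007, 0.02, 0.045], 0.65],
  [[-30, -38, 20], [-0.022, 0.06, 0.135], 0.65],
  [[-55, -69, 20], [-0.04, 0.11, 0.24], 0.65],
  [[-82, -103, 10], [-0.058, 0.16, 0.355], 0.65],
  [[-110, -138, -10], [-0.077, 0.215, 0.47], 0.65],
  [[-138, -173, -40], [-0.096, 0.27, 0.59], 0.65],
  [[-164, -205, -80], [-0.117, 0.325, 0.715], 0.65],
  [[-185, -231, -120], [-0.134, 0.37, 0.82], 0.65],
  [[-197, -246, -155], [-0.145, 0.405, 0.89], 0.65],
  [[-199, -248.5, -176], [-0.147, 0.409, 0.9], 0.65],
])

```text
t: 29.8
eef_pos: [0.4504, -0.2796, 0.1488]
orientation: [[-0.695, -0.719, -0.002], [-0.719, 0.695, 0.0], [0.001, 0.002, -1.0]]
ft_force: [-0.3, -0.2, 0.6]
opening: 0.0556
```

Run:
```python
from plan import *
from mods import *
commit([-199,-248.5,-176],[-.147,.409,.9])
ims={};D={}
for n in P: ims[n],D[n]=bot.camera(n)
I=ims['scene'];T=ims['top'];cv2.imwrite("pics/p10.png",np.hstack([cv2.resize(I[90:180,180:280],(400,360),interpolation=cv2.INTER_CUBIC),cv2.resize(T[200:290,310:410],(400,360),interpolation=cv2.INTER_CUBIC)]))
delta(*pre(.448,-.2825,226,.0275),label="E grasp")
find(ims,D,cams=("scene",))
```

```text
t 29.8 err mm [-1.  -0.8 -1.1] deg 0.12 q [-31.8  13.4 -19.9  56.8  -0.  -77.8] F [-0.3 -0.2  0.6] open 55.6
E grasp shift [0.1, -0.1, -122.4] turn [0.0, -0.0, 0.0] deg 0.0
```

View pics/p10.png

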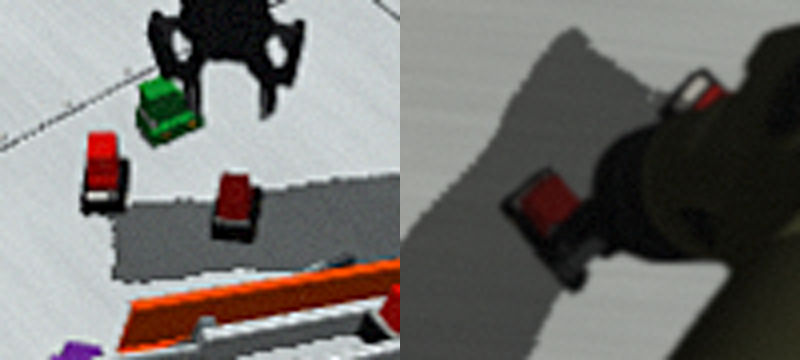

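Run:
```python
from plan import *
s=bot.read_state(); T=s['eef_pos']; y=s['orientation'][:,1]
for n in P:
    print(n,"TCP",proj(n,[T])[0].round(0),"tips",proj(n,[T+.03*y,T-.03*y]).round(0).tolist(),"module",proj(n,[[.445,-.279,.062]])[0].round(0))
```

```text
scene TCP [238. 119.] tips [[246.0, 120.0], [229.0, 119.0]] module [239. 135.]
top TCP [358. 251.] tips [[350.0, 259.0], [367.0, 243.0]] module [350. 254.]
```

>>> move_arm([
  [[0, 0, -40], [0, 0, 0], 0.65],
  [[0, 0, -80], [0, 0, 0], 0.65],
  [[0, 0, -105], [0, 0, 0], 0.65],
  [[0, 0, -122.5], [0, 0, 0], 0.65],
  [[0, 0, -122.5], [0, 0, 0], 0.65],
  [[0, 0, -122.5], [0, 0, 0], 0.2],
  [[0, 0, -122.5], [0, 0, 0], 0.2],
  [[0, 0, -122.5], [0, 0, 0], 0.2],
  [[0, 0, -122.5], [0, 0, 0], 0.2],
  [[0, 0, -122.5], [0, 0, 0], 0.2],
])

```text
t: 31.15
eef_pos: [0.4528, -0.2797, 0.0295]
orientation: [[-0.695, -0.719, 0.002], [-0.719, 0.695, -0.001], [-0.001, -0.003, -1.0]]
ft_force: [-0.8, -0.1, 7.2]
opening: 0.0276
```

Run:
```python
from plan import *
commit([0,0,-122.5],[0,0,0])
im,_=bot.camera("scene"); cv2.imwrite("pics/g5.png",cv2.resize(im[90:180,180:300],(600,450),interpolation=cv2.INTER_CUBIC))
delta(*place(48,150,tcp=29),label="hover")
```

```text
t 31.15 err mm [ 1.4 -0.9  2.1] deg 0.16 q [-31.7  20.4 -28.   41.4   0.  -77.7] F [-0.8 -0.1  7.2] open 27.6
hover shift [180.2, 250.6, 341.3] turn [0.147, -0.409, -0.9] deg 57.3
```

View pics/g5.png

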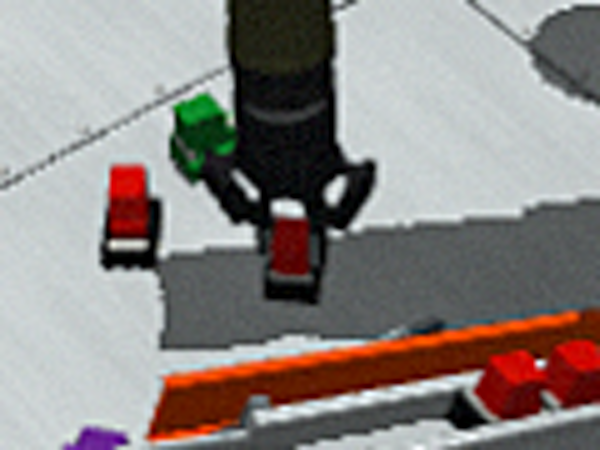

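>>> move_arm([
  [[0, 0, 45], [0.007, -0.02, -0.045], 0.2],
  [[2, 2, 100], [0.02, -0.055, -0.12], 0.2],
  [[8, 10, 155], [0.035, -0.1, -0.215], 0.2],
  [[20, 28, 208], [0.05, -0.14, -0.31], 0.2],
  [[38, 53, 255], [0.067, -0.19, -0.41], 0.2],
  [[60, 83, 297], [0.084, -0.235, -0.515], 0.2],
  [[86, 119, 328], [0.1, -0.28, -0.615], 0.2],
  [[115, 159, 342], [0.117, -0.325, -0.715], 0.2],
  [[146, 203, 343], [0.134, -0.37, -0.82], 0.2],
  [[175, 245, 342], [0.147, -0.409, -0.9], 0.2],
])

```text
t: 32.45
eef_pos: [0.6269, -0.0326, 0.3709]
orientation: [[-0.906, 0.114, 0.407], [0.104, 0.993, -0.046], [-0.41, 0.001, -0.912]]
ft_force: [0.8, -1.2, -1.3]
opening: 0.0278
```

Run:
```python
from plan import *
commit([175,245,342],[.147,-.409,-.9])
for h in (100,50,10,2): delta(*place(48,h,tcp=29),label=f"h{h}")
```

```text
t 32.45 err mm [0.5 1.2 1.5] deg 0.24 q [ -2.   -1.  -12.2  54.7  -1.8   4.2] F [ 0.8 -1.2 -1.3] open 27.8
h100 shift [25.5, 3.4, -46.3] turn [0.0, -0.001, -0.0] deg 0.0
h50 shift [45.8, 1.1, -92.0] turn [0.0, -0.001, -0.0] deg 0.0
h10 shift [62.0, -0.7, -128.5] turn [0.0, -0.001, -0.0] deg 0.0
h2 shift [65.2, -1.1, -135.8] turn [0.0, -0.001, -0.0] deg 0.0
```

>>> move_arm([
  [[12, 3, -20], [0, 0, 0], 0.2],
  [[24, 3.4, -43], [0, 0, 0], 0.2],
  [[34, 2.5, -65], [0, 0, 0], 0.2],
  [[42, 1.5, -83], [0, 0, 0], 0.2],
  [[49, 0.7, -100], [0, 0, 0], 0.2],
  [[55, 0, -113], [0, 0, 0], 0.2],
  [[59, -0.4, -122], [0, 0, 0], 0.2],
  [[62, -0.7, -128.5], [0, 0, 0], 0.2],
  [[62, -0.7, -128.5], [0, 0, 0], 0.2],
  [[62, -0.7, -128.5], [0, 0, 0], 0.2],
])

```text
t: 33.7
eef_pos: [0.6887, -0.0347, 0.2418]
orientation: [[-0.907, 0.111, 0.406], [0.101, 0.994, -0.046], [-0.408, -0.0, -0.913]]
ft_force: [-0.6, -0.1, -1.8]
opening: 0.0274
```

Run:
```python
from plan import *
commit([62,-.7,-128.5],[0,0,0])
im,_=bot.camera("scene"); u=proj("scene",[w(30,0,50)])[0].astype(int); cv2.imwrite(f"pics/p11.png",cv2.resize(im[u[1]-45:u[1]+45,u[0]-50:u[0]+70],(600,450),interpolation=cv2.INTER_CUBIC))
```

```text
t 33.7 err mm [ 0.3 -0.2  0.9] deg 0.04 q [ -2.    8.2 -19.1  38.7  -1.8   4. ] F [-0.6 -0.1 -1.8] open 27.4
```

View pics/p11.png

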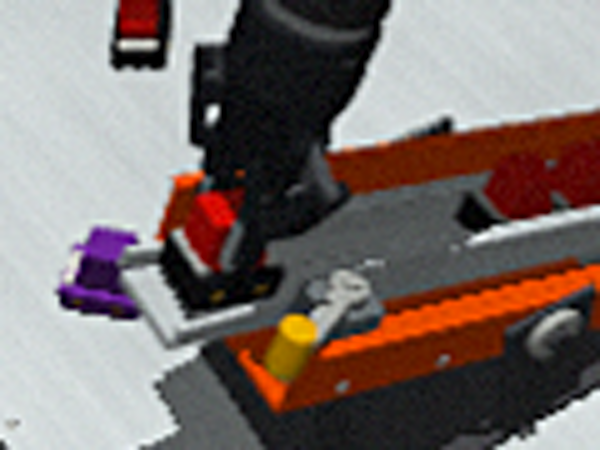

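>>> move_arm([
  [[1.5, -0.1, -3.5], [0, 0, 0], 0.2],
  [[3, -0.3, -6.8], [0, 0, 0], 0.2],
  [[3.2, -0.3, -7.3], [0, 0, 0], 0.2],
  [[3.2, -0.3, -7.3], [0, 0, 0], 0.55],
  [[3.2, -0.3, -7.3], [0, 0, 0], 0.55],
  [[3.2, -0.3, -7.3], [0, 0, 0], 0.55],
  [[3.2, -0.3, -7.3], [0, 0, 0], 0.55],
  [[-3, 0.4, 8], [0, 0, 0], 0.55],
  [[-18, 2, 41], [0, 0, 0], 0.55],
  [[-38, 4.2, 85], [0, 0, 0], 0.55],
])

```text
t: 35.0
eef_pos: [0.6493, -0.0305, 0.327]
orientation: [[-0.908, 0.111, 0.404], [0.101, 0.994, -0.046], [-0.406, -0.001, -0.914]]
ft_force: [1.3, 0.5, 1.3]
opening: 0.0466
```

Run:
```python
from plan import *
from mods import *
commit([-38,4.2,85],[0,0,0])
ims={};D={}
for n in P: ims[n],D[n]=bot.camera(n)
o=find(ims,D)
delta(*pre(.529,-.396,50.6,.15),label="D hover")
I=ims['scene'];cv2.imwrite("pics/p12.png",cv2.resize(I[120:240,180:340],(600,450),interpolation=cv2.INTER_CUBIC))
```

```text
t 35.0 err mm [-1.1 -0.2  1.1] deg 0.08 q [ -1.7   2.  -14.7  49.4  -1.9   4.3] F [1.3 0.5 1.3] open 46.6
[401. 236.] cost [np.float64(90.5), np.float64(100.7)] [ 513.8 -420.5] 52.2 stripe [133, 85]
D hover shift [-124.6, -369.6, -175.9] turn [0.474, 0.192, -2.11] deg 124.4
```

View pics/p12.png

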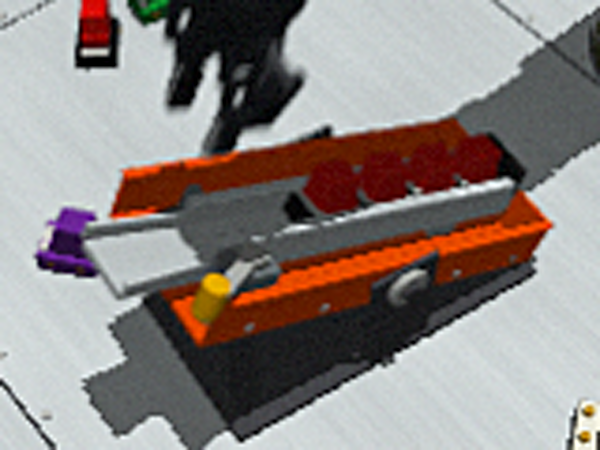

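Run:
```python
from plan import *
from mods import *
ims={};D={}
for n in P: ims[n],D[n]=bot.camera(n)
o=find(ims,D)
h=cv2.cvtColor(ims['top'],cv2.COLOR_BGR2HSV); g=(h[...,0]>50)&(h[...,0]<75)&(h[...,1]>120)&(h[...,2]>40); v,u=np.where(g&(D['top']>0)); X=cam2w("top",np.c_[u,v],D['top'][v,u]); print("green",np.median(X,0),X[:,:2].min(0),X[:,:2].max(0))
p=o[0][1]; delta(*pre(p[0],p[1],np.degrees(p[2]),.15),label="D hover")
```

```text
[401. 236.] cost [np.float64(88.8), np.float64(100.4)] [ 513.9 -420.9] 51.7 stripe [144, 87]
green [ 0.42351733 -0.42689025  0.05060111] [ 0.39753885 -0.45234475] [ 0.45072637 -0.41141653]
D hover shift [-139.6, -394.5, -175.9] turn [0.47, 0.196, -2.091] deg 123.3
```

>>> move_arm([
  [[-3, -10, 15], [0.02, 0.008, -0.08], 0.65],
  [[-10, -30, 25], [0.055, 0.023, -0.25], 0.65],
  [[-22, -65, 25], [0.09, 0.04, -0.42], 0.65],
  [[-38, -110, 20], [0.13, 0.055, -0.59], 0.65],
  [[-55, -160, 0], [0.17, 0.07, -0.76], 0.65],
  [[-72, -208, -25], [0.21, 0.087, -0.93], 0.65],
  [[-90, -256, -50], [0.248, 0.103, -1.1], 0.65],
  [[-106, -302, -75], [0.286, 0.12, -1.27], 0.65],
  [[-120, -342, -95], [0.324, 0.135, -1.44], 0.65],
  [[-132, -375, -110], [0.36, 0.15, -1.6], 0.65],
])

```text
t: 36.45
eef_pos: [0.517, -0.4065, 0.2137]
orientation: [[0.184, 0.981, 0.067], [0.98, -0.178, -0.092], [-0.078, 0.083, -0.993]]
ft_force: [0.7, -0.6, 0.2]
opening: 0.0555
```

Run:
```python
from plan import *
from mods import *
commit([-132,-375,-110],[.36,.15,-1.6])
ims={};D={}
for n in P: ims[n],D[n]=bot.camera(n)
I=ims['scene'];T=ims['top'];cv2.imwrite("pics/p13.png",np.hstack([cv2.resize(I[60:150,160:260],(400,360),interpolation=cv2.INTER_CUBIC),cv2.resize(T[190:280,350:450],(400,360),interpolation=cv2.INTER_CUBIC)]))
delta(*pre(.5139,-.4207,52,.0275),label="D grasp")
find(ims,D)
```

```text
t 36.45 err mm [-1.4 -1.2 -2.2] deg 0.42 q [-37.2  19.2  -3.7  60.8  -1.9  63.1] F [ 0.7 -0.6  0.2] open 55.5
D grasp shift [-7.6, -19.3, -188.4] turn [0.11, 0.046, -0.486] deg 28.7
[401. 236.] cost [np.float64(977.5), np.float64(857.2)] [ 513.6 -418.3] 228.7 stripe [-50, -24]
```

View pics/p13.png

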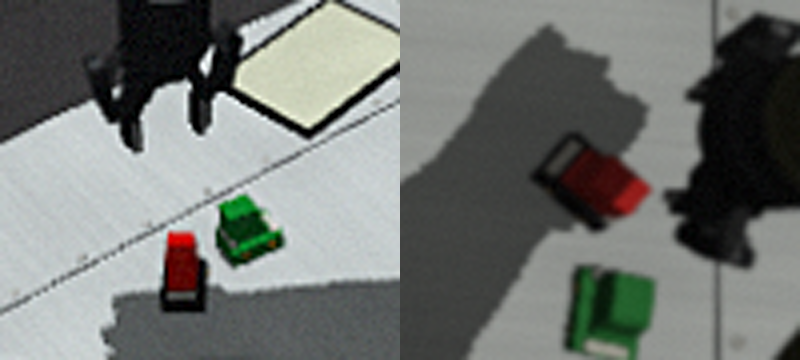

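Module D (red, crop (595,185)) stands clear of the green look-alike (crop (615,300)). I go to a low hover first, then check.

>>> move_arm([
  [[-3, -6, -20], [0.03, 0.013, -0.13], 0.62],
  [[-5, -13, -45], [0.07, 0.03, -0.3], 0.62],
  [[-7.6, -19.3, -75], [0.1, 0.043, -0.45], 0.62],
  [[-7.6, -19.3, -100], [0.11, 0.046, -0.486], 0.62],
  [[-7.6, -19.3, -120], [0.11, 0.046, -0.486], 0.62],
  [[-7.6, -19.3, -135], [0.11, 0.046, -0.486], 0.62],
  [[-7.6, -19.3, -145], [0.11, 0.046, -0.486], 0.62],
  [[-7.6, -19.3, -150], [0.11, 0.046, -0.486], 0.62],
  [[-7.6, -19.3, -150], [0.11, 0.046, -0.486], 0.62],
  [[-7.6, -19.3, -150], [0.11, 0.046, -0.486], 0.62],
])

```text
t: 37.8
eef_pos: [0.5113, -0.4252, 0.067]
orientation: [[0.616, 0.788, 0.001], [0.788, -0.616, -0.001], [0.0, 0.002, -1.0]]
ft_force: [0.1, 0.5, 0.5]
opening: 0.053
```

Run:
```python
from plan import *
from mods import *
commit([-7.6,-19.3,-150],[.11,.046,-.486])
ims={};D={}
for n in P: ims[n],D[n]=bot.camera(n)
I=ims['scene'];T=ims['top'];cv2.imwrite("pics/p14.png",np.hstack([cv2.resize(I[80:150,170:250],(400,350),interpolation=cv2.INTER_CUBIC),cv2.resize(T[200:270,360:440],(400,350),interpolation=cv2.INTER_CUBIC)]))
delta(*pre(.5139,-.4207,52,.0275),label="D grasp")
```

```text
t 37.8 err mm [ 0.5 -0.6  1.1] deg 0.07 q [-39.7  30.6  -6.   53.3   0.   88.3] F [0.1 0.5 0.5] open 53.0
D grasp shift [0.0, -0.0, -38.4] turn [0.0, 0.0, 0.0] deg 0.0
```

View pics/p14.png

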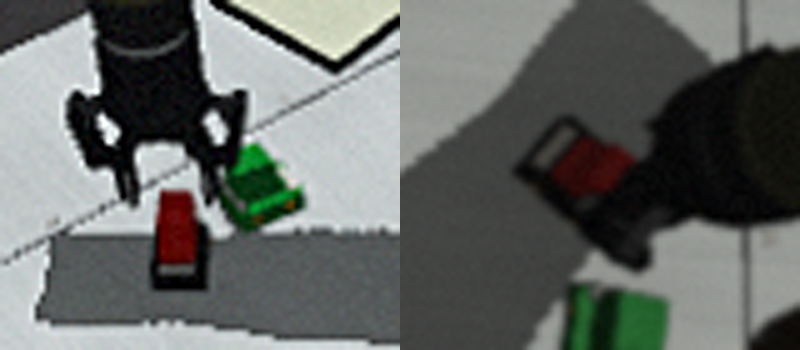

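>>> move_arm([
  [[0, 0, -12], [0, 0, 0], 0.62],
  [[0, 0, -26], [0, 0, 0], 0.62],
  [[0, 0, -38.4], [0, 0, 0], 0.62],
  [[0, 0, -38.4], [0, 0, 0], 0.62],
  [[0, 0, -38.4], [0, 0, 0], 0.2],
  [[0, 0, -38.4], [0, 0, 0], 0.2],
  [[0, 0, -38.4], [0, 0, 0], 0.2],
  [[0, 0, -38.4], [0, 0, 0], 0.2],
  [[0, 0, -38.4], [0, 0, 0], 0.2],
  [[0, 0, -38.4], [0, 0, 0], 0.2],
])

```text
t: 39.15
eef_pos: [0.5111, -0.4251, 0.0282]
orientation: [[0.616, 0.788, 0.001], [0.788, -0.616, -0.001], [0.0, 0.001, -1.0]]
ft_force: [-0.1, 0.2, 2.6]
opening: 0.0278
```

Run:
```python
from plan import *
commit([0,0,-38.4],[0,0,0])
im,_=bot.camera("scene"); cv2.imwrite("pics/g6.png",cv2.resize(im[80:170,160:280],(600,450),interpolation=cv2.INTER_CUBIC))
delta(*place(48,150,tcp=29),label="hover")
```

```text
t 39.15 err mm [ 0.3 -0.5  0.7] deg 0.04 q [-39.8  32.6  -8.2  49.1   0.   88.3] F [-0.1  0.2  2.6] open 27.8
hover shift [120.8, 396.4, 341.2] turn [-0.47, -0.197, 2.086] deg 123.0
```

View pics/g6.png

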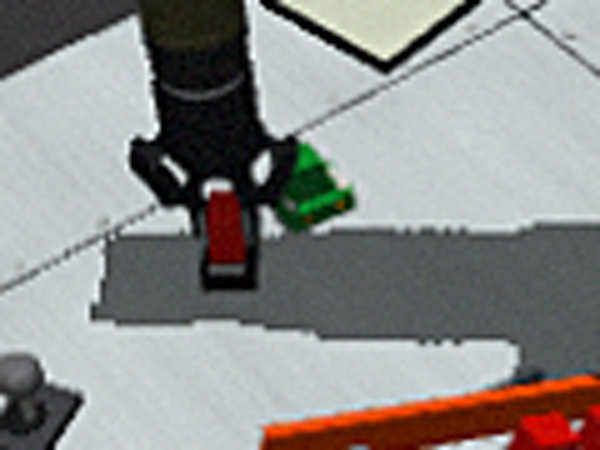

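>>> move_arm([
  [[0, 0, 45], [0, 0, 0], 0.2],
  [[0, 0, 95], [-0.015, -0.006, 0.06], 0.2],
  [[2, 6, 145], [-0.05, -0.02, 0.22], 0.2],
  [[6, 20, 195], [-0.09, -0.038, 0.4], 0.2],
  [[13, 43, 240], [-0.13, -0.054, 0.57], 0.2],
  [[23, 77, 280], [-0.168, -0.07, 0.745], 0.2],
  [[37, 121, 315], [-0.207, -0.087, 0.92], 0.2],
  [[53, 173, 335], [-0.246, -0.103, 1.09], 0.2],
  [[70, 230, 340], [-0.285, -0.12, 1.265], 0.2],
  [[86, 284, 340], [-0.324, -0.136, 1.44], 0.2],
])

```text
t: 40.45
eef_pos: [0.597, -0.1388, 0.3681]
orientation: [[-0.671, 0.684, 0.287], [0.679, 0.722, -0.135], [-0.3, 0.104, -0.948]]
ft_force: [0.9, 0.3, -2.6]
opening: 0.0273
```

Run:
```python
from plan import *
commit([86,284,340],[-.324,-.136,1.44])
for h in (150,100,50,10,2): delta(*place(48,h,tcp=28.5),label=f"h{h}")
```

```text
t 40.45 err mm [0.2 1.8 0.6] deg 0.34 q [-10.6   2.5  -6.8  62.8  -4.6  33.1] F [ 0.9  0.3 -2.6] open 27.3
h150 shift [35.0, 112.4, 0.8] turn [-0.146, -0.061, 0.646] deg 38.1
h100 shift [55.3, 110.1, -44.9] turn [-0.146, -0.061, 0.646] deg 38.1
h50 shift [75.6, 107.9, -90.5] turn [-0.146, -0.061, 0.646] deg 38.1
h10 shift [91.8, 106.1, -127.0] turn [-0.146, -0.061, 0.646] deg 38.1
h2 shift [95.0, 105.7, -134.3] turn [-0.146, -0.061, 0.646] deg 38.1
```

>>> move_arm([
  [[8, 28, 1], [-0.035, -0.015, 0.16], 0.2],
  [[18, 60, 1], [-0.075, -0.03, 0.33], 0.2],
  [[28, 92, 1], [-0.112, -0.047, 0.5], 0.2],
  [[36, 112, -3], [-0.146, -0.061, 0.646], 0.2],
  [[46, 111.2, -25], [-0.146, -0.061, 0.646], 0.2],
  [[58, 109.9, -51], [-0.146, -0.061, 0.646], 0.2],
  [[70, 108.5, -78], [-0.146, -0.061, 0.646], 0.2],
  [[80, 107.4, -101], [-0.146, -0.061, 0.646], 0.2],
  [[88, 106.5, -118], [-0.146, -0.061, 0.646], 0.2],
  [[91.8, 106.1, -127], [-0.146, -0.061, 0.646], 0.2],
])

```text
t: 41.7
eef_pos: [0.6883, -0.0347, 0.2391]
orientation: [[-0.908, 0.111, 0.403], [0.101, 0.994, -0.046], [-0.406, -0.001, -0.914]]
ft_force: [0.3, -0.7, -1.8]
opening: 0.0271
```

Run:
```python
from plan import *
commit([91.8,106.1,-127],[-.146,-.061,.646])
im,_=bot.camera("scene"); u=proj("scene",[w(30,0,50)])[0].astype(int); cv2.imwrite(f"pics/p15.png",cv2.resize(im[u[1]-45:u[1]+45,u[0]-50:u[0]+70],(600,450),interpolation=cv2.INTER_CUBIC))
```

```text
t 41.7 err mm [-0.3 -0.2 -1.4] deg 0.12 q [ -2.    8.3 -19.2  38.6  -1.8   4. ] F [ 0.3 -0.7 -1.8] open 27.1
```

View pics/p15.png

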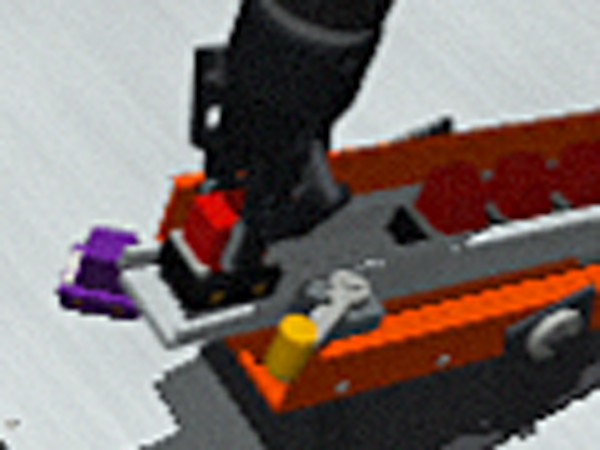

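>>> move_arm([
  [[1.5, -0.1, -3.5], [0, 0, 0], 0.2],
  [[3, -0.3, -6.8], [0, 0, 0], 0.2],
  [[3.2, -0.3, -7.3], [0, 0, 0], 0.2],
  [[3.2, -0.3, -7.3], [0, 0, 0], 0.55],
  [[3.2, -0.3, -7.3], [0, 0, 0], 0.55],
  [[3.2, -0.3, -7.3], [0, 0, 0], 0.55],
  [[3.2, -0.3, -7.3], [0, 0, 0], 0.55],
  [[-3, 0.4, 8], [0, 0, 0], 0.55],
  [[-18, 2, 41], [0, 0, 0], 0.55],
  [[-38, 4.2, 85], [0, 0, 0], 0.45],
])

```text
t: 43.0
eef_pos: [0.6495, -0.0305, 0.3266]
orientation: [[-0.908, 0.111, 0.404], [0.101, 0.994, -0.046], [-0.406, -0.001, -0.914]]
ft_force: [0.7, -0.4, 0.2]
opening: 0.0384
```

Run:
```python
from plan import *
from mods import *
commit([-38,4.2,85],[0,0,0])
ims={};D={}
for n in P: ims[n],D[n]=bot.camera(n)
I=ims['scene'];cv2.imwrite("pics/p16.png",cv2.resize(I[120:240,180:340],(600,450),interpolation=cv2.INTER_CUBIC))
# lever angle from yellow knob
for n in P:
    h=cv2.cvtColor(ims[n],cv2.COLOR_BGR2HSV); uv=proj(n,[w(*knob(2.1))])[0]
    g=(h[...,0]>17)&(h[...,0]<32)&(h[...,1]>150)&(h[...,2]>60); v,u=np.where(g); k=np.hypot(u-uv[0],v-uv[1])<20; u,v=u[k],v[k]; X=cam2w(n,np.c_[u,v],D[n][v,u]); L=(X-O)@RR*1000; m=np.median(L,0); print(n,len(u),m.round(1),[u.mean().round(1),v.mean().round(1)],uv.round(1),"th",np.arctan2(m[0]+10,50-m[1]))
for th in (2.1,2.0): delta(w(*knob(th,130)),Rtool(-ez,tang(th)),label=f"knob hover {th}")
```

```text
t 43.0 err mm [-1.1 -0.2  1.1] deg 0.09 q [ -1.7   2.  -14.7  49.4  -1.9   4.3] F [ 0.7 -0.4  0.2] open 38.4
scene 91 [ 75.3 100.9  66. ] [np.float64(235.9), np.float64(198.9)] [236.1 198.9] th 2.1089618481907646
top 51 [71.3 94.3 73.6] [np.float64(231.6), np.float64(127.5)] [231.7 128.6] th 2.069410264577984
knob hover 2.1 shift [24.8, 93.3, 4.5] turn [-0.214, 0.024, 0.483] deg 30.3
knob hover 2.0 shift [27.7, 84.9, 6.2] turn [-0.174, 0.019, 0.392] deg 24.6
```

View pics/p16.png

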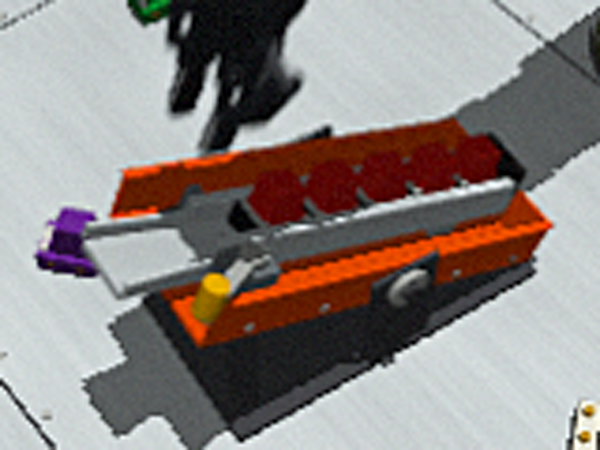

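Run:
```python
from plan import *
th=2.08
for z in (130,100,70,45): delta(w(*knob(th,z)),Rtool(-ez,tang(th)),label=f"{z}")
p,R0=w(*knob(th,45)),Rtool(-ez,tang(th))
for t in np.linspace(2.08,-.06,21): delta(w(*knob(t,45)),Rtool(-ez,tang(t)),p,R0,f"{t:.2f}")
```

```text
130 shift [25.5, 91.6, 4.9] turn [-0.206, 0.023, 0.465] deg 29.2
100 shift [37.6, 90.3, -22.5] turn [-0.206, 0.023, 0.465] deg 29.2
70 shift [49.8, 88.9, -49.9] turn [-0.206, 0.023, 0.465] deg 29.2
45 shift [59.9, 87.8, -72.7] turn [-0.206, 0.023, 0.465] deg 29.2
2.08 shift [0.0, 0.0, 0.0] turn [0.0, 0.0, 0.0] deg 0.0
1.97 shift [2.9, -9.0, 1.7] turn [0.043, -0.005, -0.098] deg 6.1
1.87 shift [4.9, -18.3, 3.1] turn [0.087, -0.01, -0.195] deg 12.3
1.76 shift [5.9, -27.9, 4.0] turn [0.13, -0.015, -0.293] deg 18.4
1.65 shift [6.0, -37.5, 4.5] turn [0.174, -0.019, -0.391] deg 24.5
1.54 shift [5.2, -47.1, 4.6] turn [0.217, -0.024, -0.488] deg 30.7
1.44 shift [3.4, -56.5, 4.3] turn [0.26, -0.029, -0.586] deg 36.8
1.33 shift [0.8, -65.7, 3.6] turn [0.304, -0.034, -0.684] deg 42.9
1.22 shift [-2.8, -74.6, 2.5] turn [0.347, -0.039, -0.782] deg 49.0
1.12 shift [-7.2, -83.0, 0.9] turn [0.39, -0.044, -0.879] deg 55.2
1.01 shift [-12.4, -90.9, -1.0] turn [0.434, -0.049, -0.977] deg 61.3
0.90 shift [-18.3, -98.2, -3.2] turn [0.477, -0.053, -1.075] deg 67.4
0.80 shift [-24.8, -104.7, -5.8] turn [0.521, -0.058, -1.172] deg 73.6
0.69 shift [-32.0, -110.5, -8.7] turn [0.564, -0.063, -1.27] deg 79.7
0.58 shift [-39.7, -115.4, -11.9] turn [0.607, -0.068, -1.368] deg 85.8
0.47 shift [-47.7, -119.3, -15.3] turn [0.651, -0.073, -1.465] deg 92.0
0.37 shift [-56.1, -122.4, -18.8] turn [0.694, -0.078, -1.563] deg 98.1
0.26 shift [-64.8, -124.4, -22.6] turn [0.737, -0.083, -1.661] deg 104.2
0.15 shift [-73.6, -125.4, -26.4] turn [0.781, -0.087, -1.758] deg 110.4
0.05 shift [-82.3, -125.4, -30.3] turn [0.824, -0.092, -1.856] deg 116.5
-0.06 shift [-91.1, -124.3, -34.3] turn [0.868, -0.097, -1.954] deg 122.6
```

>>> move_arm([
  [[7, 28, 8], [-0.06, 0.007, 0.14], 0.45],
  [[15, 60, 8], [-0.13, 0.015, 0.29], 0.45],
  [[24, 88, 6], [-0.19, 0.021, 0.43], 0.45],
  [[25.5, 91.6, 4.9], [-0.206, 0.023, 0.465], 0.45],
  [[30, 91.1, -6], [-0.206, 0.023, 0.465], 0.45],
  [[37.6, 90.3, -22.5], [-0.206, 0.023, 0.465], 0.45],
  [[44, 89.6, -37], [-0.206, 0.023, 0.465], 0.45],
  [[49.8, 88.9, -49.9], [-0.206, 0.023, 0.465], 0.45],
  [[55, 88.3, -62], [-0.206, 0.023, 0.465], 0.45],
  [[59.9, 87.8, -72.7], [-0.206, 0.023, 0.465], 0.45],
])

```text
t: 44.35
eef_pos: [0.7109, 0.0571, 0.2521]
orientation: [[-0.847, -0.345, 0.405], [-0.396, 0.917, -0.045], [-0.356, -0.199, -0.913]]
ft_force: [-1.0, -0.1, -0.2]
opening: 0.0382
```

Run:
```python
from plan import *
commit([59.9,87.8,-72.7],[-.206,.023,.465])
I,_=bot.camera("scene");cv2.imwrite("pics/p17.png",cv2.resize(I[130:220,190:310],(600,450),interpolation=cv2.INTER_CUBIC))
```

```text
t 44.35 err mm [ 0.4 -0.4 -0.7] deg 0.03 q [  7.1  10.8 -14.5  41.3  -5.5 -16.8] F [-1.  -0.1 -0.2] open 38.2
```

View pics/p17.png

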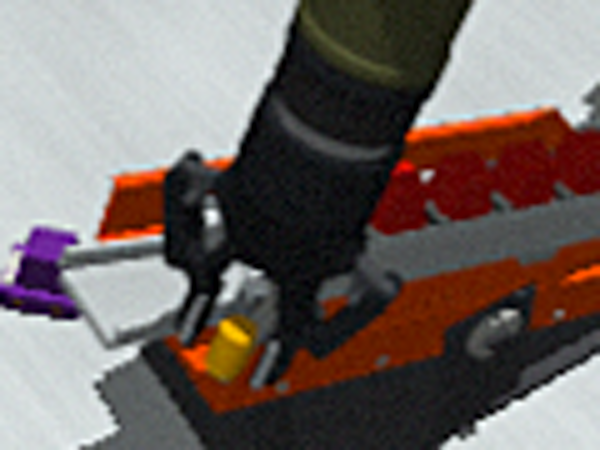

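The knob (235,345) sits between the fingers. Sweep shut, first half.

>>> move_arm([
  [[2.9, -9, 1.7], [0.043, -0.005, -0.098], 0.45],
  [[4.9, -18.3, 3.1], [0.087, -0.01, -0.195], 0.45],
  [[5.9, -27.9, 4], [0.13, -0.015, -0.293], 0.45],
  [[6, -37.5, 4.5], [0.174, -0.019, -0.391], 0.45],
  [[5.2, -47.1, 4.6], [0.217, -0.024, -0.488], 0.45],
  [[3.4, -56.5, 4.3], [0.26, -0.029, -0.586], 0.45],
  [[0.8, -65.7, 3.6], [0.304, -0.034, -0.684], 0.45],
  [[-2.8, -74.6, 2.5], [0.347, -0.039, -0.782], 0.45],
  [[-7.2, -83, 0.9], [0.39, -0.044, -0.879], 0.45],
  [[-12.4, -90.9, -1], [0.434, -0.049, -0.977], 0.45],
])

```text
t: 45.65
eef_pos: [0.6983, -0.0334, 0.2522]
orientation: [[-0.707, 0.578, 0.406], [0.617, 0.786, -0.044], [-0.345, 0.219, -0.913]]
ft_force: [0.6, 1.1, 0.4]
opening: 0.0383
```

Run:
```python
from plan import *
commit([-12.4,-90.9,-1],[.434,-.049,-.977])
p,R0=load()
for t in np.linspace(1.01,.05,11): delta(w(*knob(t,45)),Rtool(-ez,tang(t)),p,R0,f"{t:.2f}")
```

```text
t 45.65 err mm [ 0.2 -0.   0.4] deg 0.2 q [ -1.9   8.8 -16.9  40.2  -1.8  36.4] F [0.6 1.1 0.4] open 38.3
1.01 shift [0.1, -0.1, -0.0] turn [0.0, 0.0, -0.0] deg 0.0
0.91 shift [-5.2, -6.6, -2.0] turn [0.039, -0.004, -0.088] deg 5.5
0.82 shift [-11.0, -12.6, -4.3] turn [0.078, -0.008, -0.175] deg 11.0
0.72 shift [-17.3, -17.9, -6.8] turn [0.117, -0.013, -0.263] deg 16.5
0.63 shift [-24.0, -22.6, -9.6] turn [0.156, -0.017, -0.351] deg 22.0
0.53 shift [-31.1, -26.5, -12.5] turn [0.195, -0.021, -0.438] deg 27.5
0.43 shift [-38.5, -29.7, -15.7] turn [0.234, -0.026, -0.526] deg 33.0
0.34 shift [-46.1, -32.2, -18.9] turn [0.273, -0.03, -0.614] deg 38.5
0.24 shift [-53.9, -33.8, -22.3] turn [0.312, -0.034, -0.701] deg 44.0
0.15 shift [-61.8, -34.6, -25.8] turn [0.35, -0.039, -0.789] deg 49.5
0.05 shift [-69.7, -34.5, -29.3] turn [0.389, -0.043, -0.877] deg 55.0
```

>>> move_arm([
  [[-5.2, -6.6, -2], [0.039, -0.004, -0.088], 0.45],
  [[-11, -12.6, -4.3], [0.078, -0.008, -0.175], 0.45],
  [[-17.3, -17.9, -6.8], [0.117, -0.013, -0.263], 0.45],
  [[-24, -22.6, -9.6], [0.156, -0.017, -0.351], 0.45],
  [[-31.1, -26.5, -12.5], [0.195, -0.021, -0.438], 0.45],
  [[-38.5, -29.7, -15.7], [0.234, -0.026, -0.526], 0.45],
  [[-46.1, -32.2, -18.9], [0.273, -0.03, -0.614], 0.45],
  [[-53.9, -33.8, -22.3], [0.312, -0.034, -0.701], 0.45],
  [[-61.8, -34.6, -25.8], [0.35, -0.039, -0.789], 0.45],
  [[-69.7, -34.5, -29.3], [0.389, -0.043, -0.877], 0.45],
])

```text
t: 46.9
eef_pos: [0.6289, -0.068, 0.2234]
orientation: [[0.069, 0.911, 0.406], [0.997, -0.055, -0.046], [-0.019, 0.409, -0.913]]
ft_force: [0.4, 1.3, -0.2]
opening: 0.0384
```

Run:
```python
from plan import *
commit([-69.7,-34.5,-29.3],[.389,-.043,-.877])
p,R0=load()
for t in (0.02,0,-.02,-.04,-.06,-.07,-.08,-.09,-.1,-.11,-.12): delta(w(*knob(t,45)),Rtool(-ez,tang(0)),p,R0,f"{t:.2f}")
I,_=bot.camera("scene");cv2.imwrite("pics/p18.png",cv2.resize(I[120:210,190:310],(600,450),interpolation=cv2.INTER_CUBIC))
```

```text
t 46.9 err mm [ 0.5 -0.1  0.9] deg 0.2 q [ -6.1   2.7 -27.7  35.4  -0.1  87.6] F [ 0.4  1.3 -0.2] open 38.4
0.02 shift [-2.4, 0.1, -1.1] turn [0.021, -0.003, -0.045] deg 2.9
0.00 shift [-4.1, 0.3, -1.8] turn [0.021, -0.003, -0.045] deg 2.9
-0.02 shift [-5.7, 0.5, -2.5] turn [0.021, -0.003, -0.045] deg 2.9
-0.04 shift [-7.3, 0.7, -3.3] turn [0.021, -0.003, -0.045] deg 2.9
-0.06 shift [-8.9, 1.0, -4.0] turn [0.021, -0.003, -0.045] deg 2.9
-0.07 shift [-9.8, 1.2, -4.4] turn [0.021, -0.003, -0.045] deg 2.9
-0.08 shift [-10.6, 1.3, -4.7] turn [0.021, -0.003, -0.045] deg 2.9
-0.09 shift [-11.4, 1.5, -5.1] turn [0.021, -0.003, -0.045] deg 2.9
-0.10 shift [-12.2, 1.7, -5.5] turn [0.021, -0.003, -0.045] deg 2.9
-0.11 shift [-13.0, 1.9, -5.8] turn [0.021, -0.003, -0.045] deg 2.9
-0.12 shift [-13.8, 2.0, -6.2] turn [0.021, -0.003, -0.045] deg 2.9
```

View pics/p18.png

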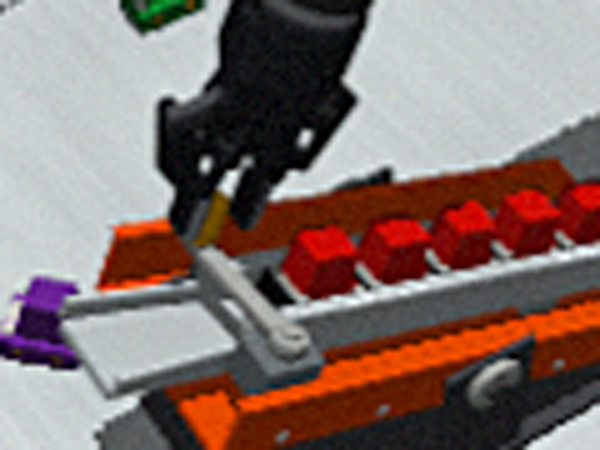

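Now slow pushing to −0.08, watching the force.

>>> move_arm([
  [[-2.4, 0.1, -1.1], [0.01, -0.001, -0.02], 0.45],
  [[-4.1, 0.3, -1.8], [0.021, -0.003, -0.045], 0.45],
  [[-5.7, 0.5, -2.5], [0.021, -0.003, -0.045], 0.45],
  [[-7.3, 0.7, -3.3], [0.021, -0.003, -0.045], 0.45],
  [[-8.1, 0.9, -3.7], [0.021, -0.003, -0.045], 0.45],
  [[-8.9, 1, -4], [0.021, -0.003, -0.045], 0.45],
  [[-9.8, 1.2, -4.4], [0.021, -0.003, -0.045], 0.45],
  [[-10.6, 1.3, -4.7], [0.021, -0.003, -0.045], 0.45],
  [[-10.6, 1.3, -4.7], [0.021, -0.003, -0.045], 0.45],
  [[-10.6, 1.3, -4.7], [0.021, -0.003, -0.045], 0.45],
])

```text
t: 48.2
eef_pos: [0.6191, -0.0671, 0.2188]
orientation: [[0.111, 0.906, 0.408], [0.994, -0.101, -0.045], [0.0, 0.41, -0.912]]
ft_force: [5.5, -0.4, -0.7]
opening: 0.0381
```

Run:
```python
from plan import *
commit([-10.6,1.3,-4.7],[.021,-.003,-.045])
I,D=bot.camera("scene");cv2.imwrite("pics/p19.png",cv2.resize(I[120:210,190:310],(600,450),interpolation=cv2.INTER_CUBIC))
p,R0=load()
for t in (-.09,-.1,-.11,-.12,-.13,-.14): delta(w(*knob(t,45)),Rtool(-ez,tang(0)),p,R0,f"{t:.2f}")
```

```text
t 48.2 err mm [ 1.3 -0.5  1. ] deg 0.13 q [ -6.1   1.8 -29.4  34.6  -0.1  90.2] F [ 5.5 -0.4 -0.7] open 38.1
-0.09 shift [-0.8, 0.2, -0.4] turn [-0.0, 0.0, -0.0] deg 0.0
-0.10 shift [-1.6, 0.4, -0.8] turn [-0.0, 0.0, -0.0] deg 0.0
-0.11 shift [-2.4, 0.6, -1.1] turn [-0.0, 0.0, -0.0] deg 0.0
-0.12 shift [-3.2, 0.7, -1.5] turn [-0.0, 0.0, -0.0] deg 0.0
-0.13 shift [-4.0, 0.9, -1.9] turn [-0.0, 0.0, -0.0] deg 0.0
-0.14 shift [-4.8, 1.2, -2.2] turn [-0.0, 0.0, -0.0] deg 0.0
```

View pics/p19.png

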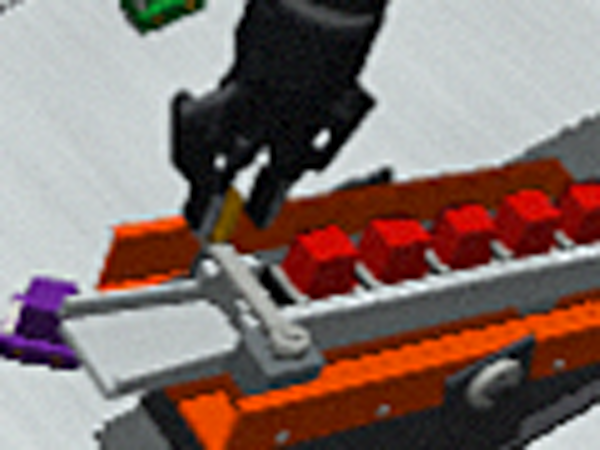

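>>> move_arm([
  [[-0.4, 0.1, -0.2], [0, 0, 0], 0.45],
  [[-0.8, 0.2, -0.4], [0, 0, 0], 0.45],
  [[-1.2, 0.3, -0.6], [0, 0, 0], 0.45],
  [[-1.6, 0.4, -0.8], [0, 0, 0], 0.45],
  [[-1.6, 0.4, -0.8], [0, 0, 0], 0.45],
  [[-1.6, 0.4, -0.8], [0, 0, 0], 0.45],
  [[-1.6, 0.4, -0.8], [0, 0, 0], 0.45],
  [[-1.6, 0.4, -0.8], [0, 0, 0], 0.45],
  [[-1.6, 0.4, -0.8], [0, 0, 0], 0.45],
  [[-1.6, 0.4, -0.8], [0, 0, 0], 0.45],
])

```text
t: 49.5
eef_pos: [0.6189, -0.067, 0.219]
orientation: [[0.111, 0.905, 0.41], [0.994, -0.101, -0.046], [0.0, 0.413, -0.911]]
ft_force: [10.7, -1.9, -2.8]
opening: 0.0383
```

Run:
```python
from plan import *
commit([-1.6,.4,-.8],[0,0,0])
p,R0=load()
for z in (0,): 
    delta(p+.006*ex,R0,label="relieve"); delta(p+.006*ex+.12*ez,R0,label="lift")
```

```text
t 49.5 err mm [ 2.7 -0.8  2. ] deg 0.29 q [ -6.1   1.6 -29.6  34.4  -0.1  90.3] F [10.7 -1.9 -2.8] open 38.3
relieve shift [5.4, -0.6, 2.4] turn [0.0, 0.0, 0.0] deg 0.0
lift shift [-43.2, 4.8, 112.0] turn [0.0, 0.0, 0.0] deg 0.0
```

>>> move_arm([
  [[2.5, -0.3, 1.2], [0, 0, 0], 0.45],
  [[6, -0.6, 2.7], [0, 0, 0], 0.45],
  [[8, -0.9, 3.6], [0, 0, 0], 0.45],
  [[8, -0.9, 3.6], [0, 0, 0], 0.45],
  [[4, -0.4, 13], [0, 0, 0], 0.45],
  [[-6, 0.6, 35], [0, 0, 0], 0.45],
  [[-20, 2, 66], [0, 0, 0], 0.45],
  [[-36, 4, 100], [0, 0, 0], 0.45],
  [[-50, 25, 140], [0, 0, 0], 0.45],
  [[-60, 60, 170], [0, 0, 0], 0.45],
])

```text
t: 50.75
eef_pos: [0.5557, -0.0067, 0.3902]
orientation: [[0.113, 0.906, 0.408], [0.994, -0.104, -0.046], [0.001, 0.411, -0.912]]
ft_force: [1.3, -0.1, -0.1]
opening: 0.0385
```

>>> move_arm([
  [[-10, 40, 10], [0, 0, 0], 0.45],
  [[-25, 85, 15], [0, 0, 0], 0.45],
  [[-40, 130, 15], [0, 0, 0], 0.45],
  [[-55, 175, 15], [0, 0, 0], 0.45],
  [[-70, 220, 10], [0, 0, 0], 0.45],
  [[-85, 265, 5], [0, 0, 0], 0.45],
  [[-100, 310, 0], [0, 0, 0], 0.45],
  [[-110, 345, 0], [0, 0, 0], 0.45],
  [[-115, 360, 0], [0, 0, 0], 0.45],
  [[-115, 360, 0], [0, 0, 0], 0.45],
])

```text
t: 52.0
eef_pos: [0.441, 0.3539, 0.3875]
orientation: [[0.11, 0.907, 0.406], [0.994, -0.1, -0.045], [0.0, 0.408, -0.913]]
ft_force: [0.5, 0.4, -0.5]
opening: 0.0387
```

Run:
```python
from plan import *
ims={};D={}
for n in P: ims[n],D[n]=bot.camera(n)
s=bot.read_state(); print(s['t'],s['eef_pos'],s['ft_force'].round(1))
cv2.imwrite("pics/fs.png",cv2.resize(ims['scene'][90:240,160:360],(800,600),interpolation=cv2.INTER_CUBIC))
cv2.imwrite("pics/ft.png",cv2.resize(ims['top'][105:305,180:447],(800,600),interpolation=cv2.INTER_CUBIC))
for n in P:
    h=cv2.cvtColor(ims[n],cv2.COLOR_BGR2HSV); uv=proj(n,[w(*knob(0))])[0]
    g=(h[...,0]>17)&(h[...,0]<32)&(h[...,1]>140)&(h[...,2]>60); v,u=np.where(g); k=np.hypot(u-uv[0],v-uv[1])<20; u,v=u[k],v[k]; X=cam2w(n,np.c_[u,v],D[n][v,u]); L=(X-O)@RR*1000; m=np.median(L,0); print(n,len(u),m.round(1),[u.mean().round(1),v.mean().round(1)],uv.round(1),"th",np.arctan2(m[0]+10,50-m[1]))
uu,vv=np.meshgrid(range(205,310),range(115,300)); X=cam2w("top",np.c_[uu.ravel(),vv.ravel()],D['top'][vv.ravel(),uu.ravel()]); L=(X-O)@RR*1000
k=(L[:,2]>34)&(L[:,2]<47)&(np.abs(L[:,1])<25)&(np.abs(L[:,0])<25); print("arm slope",np.polyfit(L[k,1],L[k,0],1),k.sum())
k=(L[:,2]>54)&(L[:,2]<70)&(np.abs(L[:,1])<12)&(L[:,0]<-20); x=np.sort(L[k,0]); print("cover top x hist",np.histogram(x,bins=np.arange(-350,-20,10)))
```

```text
52.1 [0.44151732 0.35259292 0.38765243] [ 0.8 -0.1 -0.2]
scene 66 [ -2.3 -34.1  65. ] [np.float64(233.6), np.float64(162.1)] [234.  162.2] th 0.09120596498028834
top 54 [ -6.3 -39.   74.1] [np.float64(281.5), np.float64(170.4)] [281.5 171. ] th 0.04201015701397143
arm slope [-6.68532086e-03 -7.40689848e+00] 122
cover top x hist (array([ 0,  0,  1, 31, 33, 38, 24,  0,  0, 33, 35, 34, 27,  0,  1, 38, 35,
       36, 26,  0,  3, 36, 38, 40, 20,  0,  1, 39, 40, 40, 22,  0]), array([-350, -340, -330, -320, -310, -300, -290, -280, -270, -260, -250,
       -240, -230, -220, -210, -200, -190, -180, -170, -160, -150, -140,
       -130, -120, -110, -100,  -90,  -80,  -70,  -60,  -50,  -40,  -30]))
```

View pics/fs.png

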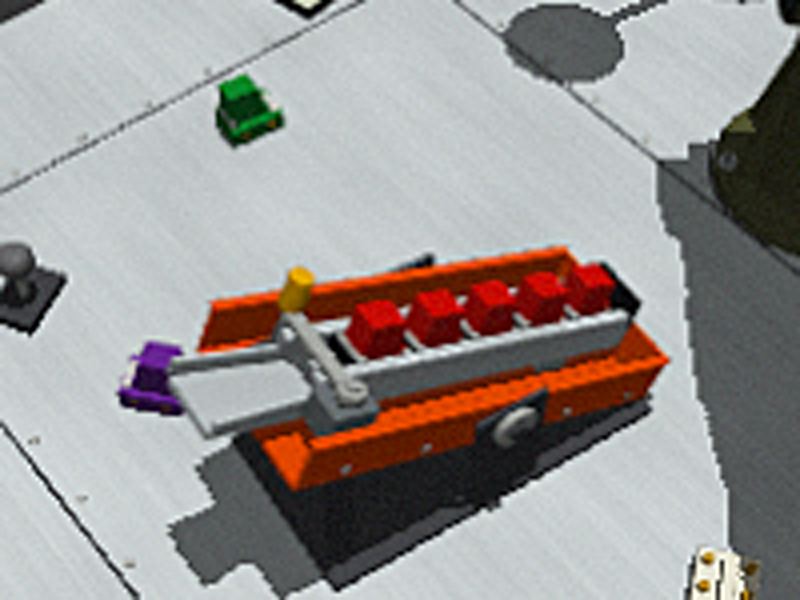

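View pics/ft.png

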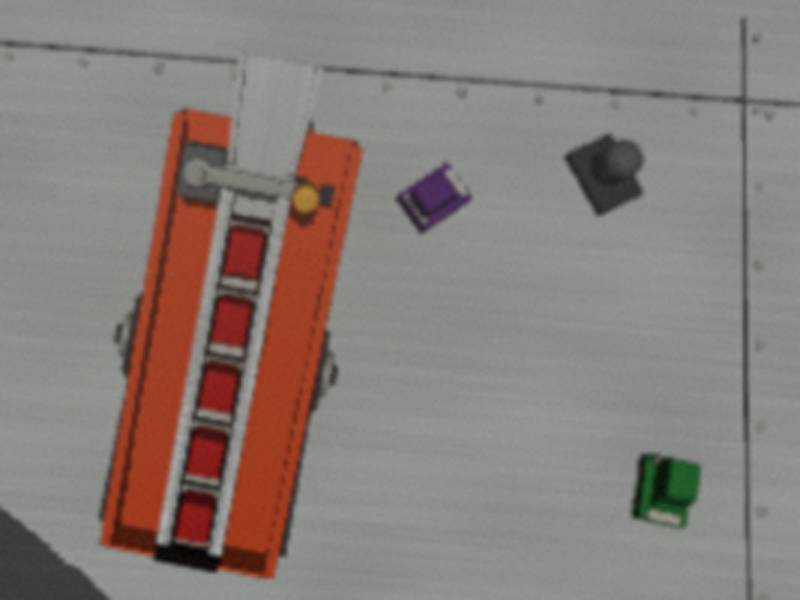

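Run:
```python
from plan import *
z=np.load("f0.npz")
for n in P:
    bot.camera(n)
    for t in ("relay_base_mid","throttle_mid","magneto_mid"): print(n,t,[(np.round(r['point'],1).tolist(),round(r['conf'],2)) for r in bot.mark_of(n,t)[:1]])
im,_=bot.camera("scene")
d=np.abs(im.astype(int)-z['s'].astype(int)).max(2); 
for nm,(u,v) in (("relay",(341,240)),("throttle",(165,160)),("magneto",(289,316)),("green",(222,117)),("purple",(198,184))): print(nm,"median diff",np.median(d[v-12:v+12,u-12:u+12]))
print(bot.close_job(), bot.read_state()['t'])
```

```text
scene relay_base_mid [([337.7, 238.3], 0.74)]
scene throttle_mid [([163.9, 160.8], 0.72)]
scene magneto_mid [([288.0, 316.6], 0.63)]
top relay_base_mid [([150.7, 238.1], 0.92)]
top throttle_mid [([247.8, 252.9], 0.63)]
top magneto_mid [([141.8, 141.1], 0.84)]
relay median diff 6.0
throttle median diff 4.0
magneto median diff 5.0
green median diff 4.0
purple median diff 4.0
the job is handed in; nothing more can be done
the job is handed in; nothing more can be done
```

I swung the lever open and put all five red-covered modules into the rail, white stripe downhill. I then swung the lever back against its stop and handed the job in at about 53 s. One module was knocked about 3 cm aside mid-run; I measured it again and picked it up from its new place.

**What the last checks showed**
- **Row:** the covers sit at an even 60 mm spacing, so the modules are in contact down to the stop. White stripes show downhill on the upper four. In the last pictures the lowest one's stripe is hidden behind its own cover, but it faced downhill when I placed it.
- **Lever:** the arm lies straight across the mouth, at an angle of about 0. The force rose to about 11 N with no further motion, so it was against its stop. The knob alone read 0.04 (top) and 0.09 rad (scene), but that reading is biased because only the near side of the knob is seen.
- **Other parts:** the relay base, throttle knob, magneto switch and the green and purple look-alikes look unchanged in the before-and-after scene pictures.
- **Disagreements:** the network's throttle mark in the last top picture was a false find on the rail. The relay base marks shifted by 3 to 5 pixels, which I took as network noise because the pictures barely differ there.
- **Not checked closely:** the lowest cover measured about 4 mm uphill of where I expected it. I put that down to measurement error, since it looks tight against the stop in the pictures.

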